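# Clear the carver's bench

## Robot

A 7-joint arm with a two-finger parallel gripper is mounted at the origin on the work surface. World frame = base frame: x ahead of the robot, y to its left, z up, the work surface at z = 0. Lengths are in mm, angles in rad, forces in N, time in s.
With the tool pointing down it reaches from about 400 to 875 mm from the base axis. Payload 4.4 kg.
Tool frame: the origin (TCP) lies midway between the tips of the shut fingers; the grasp point (between the pads) lies 19 mm behind it; z points along the fingers, y is the line along which they close (so a half turn about z gives the same grasp; the last joint's range is limited). The gripper opens to 85 mm and grips with 20 to 120 N. Pads are 22 mm wide; open, the fingers measure 114 mm over their backs; the gripper's body (76 mm by 85 mm) begins 54 mm behind the grasp point. The pads swing forward as they close: fully open they stand 13 mm farther back than shut.
Start: joints at [1.244, 0.628, 0.038, 1.517, -0.027, 0.996, -0.02], TCP at [167.632, -628.026, 231.313] pointing down, gripper open.
Joint ranges: [-3.06, 3.06], [-0.37, 2.12], [-1.25, 1.32], [0.18, 2.47], [-1.1, 4.24], [0.23, 1.98], [-2.94, 2.94]. Speed limits (rad/s): [2.57, 2.57, 3.14, 3.14, 3.14, 3.14, 3.14].

## Interface

Orientations are given as [roll, pitch, yaw] about the fixed x, y, z axes, in that order (R = Rz(yaw) Ry(pitch) Rx(roll)).
In Python, from cell import monitor, cams, ctrl gives the robot as it stands.
- The arm moves only by the tool drive_tool, never from a script. Its argument "motion" is a list of rows, each an object with "fingers": the opening, from 0 (shut) to 1 (fully open); "linear": the shift along the tool's x, y, z in m, a list of three; "twist": the turn about the tool's z in rad. In form: [{"fingers": fingers, "linear": [x, y, z], "twist": twist}, ...]. A call has 1 to 5 rows; each row shifts and turns the commanded pose from where the row before left it, along the tool's axes as they then stand; what a row does not reach is not made up. A row lasts 1/12 s, in which the tool goes at most 41.7 mm and 7.16 degrees, less where a joint would pass 70% of its speed; a pose out of reach is approached as far as the arm can. A call with a gripper value outside its range is refused whole. The fingers move at their own pace and stop on an object; the grip force is fixed at half the most. Time passes only in rows, so rows that do not move let the fingers close. It gives the time, the measured TCP pose, the force, the opening and the grip force at its end, in the units of the state.
- monitor.read_state(): the state, without advancing time (a new reading comes with each control period).
- cams.get_image(name): name is "scene" or "top" or "wrist"; returns a dict with "color" (480x640x3 uint8, blue, green, red), "K" (3x3 intrinsics, pixels), "R" (3x3) and "t" (3): a world point X has camera coordinates R X + t. Camera axes: x right, y down, z forward; pixel columns grow to the right and rows downward; lengths in mm; the calibration is good to about 2 mm. A picture is of the moment at which its call begins. There is no depth.
- ctrl.finish_job(): hands the job in; it is judged then, once.
The state is a dict: "clock": time; "qpos": joint angles; "qd": joint speeds; "tau": joint torques, N m; "eef_pos": TCP position; "tool_rot": TCP orientation; "force": force on the tool from outside, world axes, zero at the start; "torque": the same for the moment, N m; "width": finger opening in mm; "gripper_force": force on a finger pad.
Only numpy, scipy, OpenCV 4.12 (cv2) and the standard library are available. Lean on these libraries where they do the work, as an engineer would, in place of code of your own. Each camera call takes 0.05 s, during which the arm holds its last target. There are 200 camera calls.

## Task

Clear the bone carver's bench: lay both gravers flat in the green steel tray and put both raw bone blanks in the cardboard carton. Only then pick up the finished bear figure, leaving it until last, and set it down upright in the middle of the felt-lined wooden tray, without letting it tip or drop. Leave the glass jar and the whetstone where they are.

Things in the scene. Friction and masses are not known exactly. Their poses are not given: they have to be found in the camera images.
- graver_red: Graver (carving hand tool) with a red handle. Loose, lies flat, 114 mm long, about 60 g. Handle 60 long, 18 wide, 18 high: grip it across at its middle. Origin: underside of the handle's middle; x points to the blade, z up. Handle from x = -30 to 30, brass ferrule 15 thick to x = 40, thin steel blade (up to 9 wide, axis 9 mm up) to x = 84.
- graver_black: Graver with a black handle, otherwise like the red one. Loose, lies flat, 114 mm long, about 60 g. Handle 60 long, 18 wide, 18 high: grip it across at its middle. Origin: underside of the handle's middle; x points to the blade, z up. Handle from x = -30 to 30, brass ferrule 15 thick to x = 40, thin steel blade (up to 9 wide, axis 9 mm up) to x = 84.
- blank_a: Loose cream-coloured sawn block of bone with no wooden base and two tan saw marks across its top: 42 (its x) by 30 (its y) by 26 mm high, about 60 g. Origin: centre of the underside, z up. The two blanks are alike.
- blank_b: Loose cream-coloured sawn block of bone with no wooden base and two tan saw marks across its top: 42 (its x) by 30 (its y) by 26 mm high, about 60 g. Origin: centre of the underside, z up. The two blanks are alike.
- bear: Figure: cream bone bear on a dark brown wooden base, one loose rigid piece, about 80 g. Origin: centre of the base's underside; z up, x to the bear's head. Base 56 (x) by 34 (y) by 12 high. Trunk over the origin, 42 (x) by 24 (y), 24 to 48 mm up, on short legs; head out to x = 38, ears 52 mm up. Grip the trunk across y (24 mm), fingertips above the base.
- tool_tray: Open tray of green painted steel, for the gravers. Fixed to the bench. Outside 136 (its x) by 160 (its y) mm, 25 mm high, walls 4 mm, inner floor 5 mm above the bench. Origin: centre of its underside, on the bench; z up.
- carton: Open brown cardboard carton, for the bone blanks. Fixed to the bench. Outside 136 (its x) by 160 (its y) mm, 45 mm high, walls 4 mm, inner floor 5 mm above the bench. Origin: centre of its underside, on the bench; z up.
- felt_tray: Open light wooden tray lined with dark blue felt, for the bear. Fixed to the bench. Outside 136 (its x) by 160 (its y) mm, 25 mm high, walls 5 mm; the felt surface is 8 mm above the bench and is hard. Origin: centre of its underside, on the bench; z up.
- jar: Bystander: closed amber glass jar with a brass cap, 56 mm across, 75 mm high, loose. Origin: centre of its underside. Not to be disturbed.
- whetstone: Bystander: grey stone block, 120 (x) by 45 (y) by 25 mm high, loose. Origin: centre of its underside. Not to be disturbed.

How it is judged (in metres and radians):
On the way, in this order (a step that is already met when the one before it is completed fails the run):
1. both gravers lie in the green tray and both blanks in the carton, released and at rest (x of graver_red in the frame of tool_tray between -0.062 and 0.062 m and y of graver_red in the frame of tool_tray between -0.074 and 0.074 m and z of graver_red in the frame of tool_tray between 0 and 0.03 m and angle between graver_red's own x axis and vertical between 1.44 and 1.7 rad and x of graver_black in the frame of tool_tray between -0.062 and 0.062 m and y of graver_black in the frame of tool_tray between -0.074 and 0.074 m and z of graver_black in the frame of tool_tray between 0 and 0.03 m and angle between graver_black's own x axis and vertical between 1.44 and 1.7 rad and x of blank_a in the frame of carton between -0.062 and 0.062 m and y of blank_a in the frame of carton between -0.074 and 0.074 m and z of blank_a in the frame of carton between 0 and 0.04 m and x of blank_b in the frame of carton between -0.062 and 0.062 m and y of blank_b in the frame of carton between -0.074 and 0.074 m and z of blank_b in the frame of carton between 0 and 0.04 m and linear speed of each of graver_red, graver_black, blank_a, blank_b below 0.02 m/s and angular speed of each of graver_red, graver_black, blank_a, blank_b below 0.3 rad/s and contact force between each of graver_red, graver_black, blank_a, blank_b and the fingers below 0.05 N), for 0.2 s.
2. the bear stands released in the middle of the felt tray (horizontal distance between bear and felt_tray below 0.02 m and z of bear in the frame of felt_tray between 0.004 and 0.014 m and angle between bear's own z axis and vertical below 0.12 rad and linear speed of bear below 0.02 m/s and angular speed of bear below 0.3 rad/s and contact force between bear and the fingers below 0.05 N), for 0.2 s.
At the end, for the whole second after the job is handed in: Gravers flat (7 degrees) on the green tray's floor, handle middle inside its walls; both blanks' centres inside the carton, below its rim; bear upright (7 degrees) on the felt, base centre within 20 mm of the tray's middle; all released and at rest (all of step 1 and all of step 2); the robot touches nothing.
It fails at once if the bear is shifted more than 30 mm while a graver or blank is not yet in its place (distance of bear from where it was at the start of the episode above 0.03 m and not ((x of graver_red in the frame of tool_tray between -0.062 and 0.062 m and y of graver_red in the frame of tool_tray between -0.074 and 0.074 m and z of graver_red in the frame of tool_tray between 0 and 0.03 m and angle between graver_red's own x axis and vertical between 1.44 and 1.7 rad) and (x of graver_black in the frame of tool_tray between -0.062 and 0.062 m and y of graver_black in the frame of tool_tray between -0.074 and 0.074 m and z of graver_black in the frame of tool_tray between 0 and 0.03 m and angle between graver_black's own x axis and vertical between 1.44 and 1.7 rad) and (x of blank_a in the frame of carton between -0.062 and 0.062 m and y of blank_a in the frame of carton between -0.074 and 0.074 m and z of blank_a in the frame of carton between 0 and 0.04 m) and (x of blank_b in the frame of carton between -0.062 and 0.062 m and y of blank_b in the frame of carton between -0.074 and 0.074 m and z of blank_b in the frame of carton between 0 and 0.04 m))).
It fails at once if the bear tips by more than 40 degrees (angle between bear's own z axis and vertical above 0.7 rad).
It fails at once if the bear is dropped (faster than 0.7 m/s, a fall of some 25 mm, with no finger on it) (contact force between bear and the fingers below 0.01 N and linear speed of bear above 0.7 m/s).
It fails at once if the jar is shifted more than 30 mm or tipped (distance of jar from where it was at the start of the episode above 0.03 m or angle between jar's own z axis and vertical above 0.5 rad).
It fails at once if the whetstone is shifted more than 30 mm (distance of whetstone from where it was at the start of the episode above 0.03 m).
It also fails if it takes over 125 s, if anything falls off the work surface, if the arm or the gripper's body presses on something with over 40 N, if the wrist force passes 120 N, or if a joint passes its speed limit or range.

## Working session

There is one attempt and no reset: what is moved stays moved. The work goes in short steps, Python scripts to look and compute and a tool call to move; the robot and the scene stay as the last step left them, time stands still between calls to the robot, and variables do not carry over. Pictures are saved under pics/ and viewed, at most 15 in all, crops included, and the job is handed in when it is done.

Besides the shell and the picture viewer there is one more tool, called after "Request:" in YAML: its name, and indented under it one key for each argument. drive_tool: Moves the arm, as the interface text tells. Its arguments: {"type":"object","properties":{"motion":{"type":"array"}},"required":["motion"]}

```bash
mkdir -p pics; ls
python3 - <<'E'
from cell import monitor,cams
import cv2,numpy as np
for n in("top","scene"):
    d=cams.get_image(n);cv2.imwrite(f"pics/{n}0.png",d["color"]);np.savez(f"{n}0.npz",**d);print(n,d["K"],d["R"],d["t"])
print(monitor.read_state())
E
```

```text
pics
top [[580.68952281   0.         318.80801446]
 [  0.         580.68952281 231.97112657]
 [  0.           0.           1.        ]] [[ 0.02717686 -0.99958299  0.00976049]
 [-0.99265651 -0.02813734 -0.11764927]
 [ 0.11787484 -0.00649148 -0.99300724]] [  -6.54022115  502.80287349 1246.06337238]
scene [[457.32608435   0.         333.42838087]
 [  0.         457.32608435 243.25093468]
 [  0.           0.           1.        ]] [[-0.26252426  0.96490616  0.00609243]
 [ 0.68763301  0.19150791 -0.70034675]
 [-0.67693564 -0.17966866 -0.71377679]] [ 125.90543883 -314.16489152 1611.28726532]
{'clock': 0.1, 'qpos': array([ 1.24418789,  0.62926533,  0.03841434,  1.5182479 , -0.02697524,
        0.99629804, -0.01998623]), 'qd': array([ 0.00107576, -0.00263724, -0.00056219, -0.00075725, -0.00182928,
        0.00070246,  0.00275842]), 'tau': array([ 4.11750778e-03, -5.64527893e+01,  1.22989029e+00, -1.93973011e+01,
        1.10822154e-02,  5.44593029e-03, -1.88853306e-05]), 'eef_pos': array([ 167.50849206, -627.47605107,  230.47934257]), 'tool_rot': array([-3.13989128e+00,  2.01838419e-05,  2.60860762e-01]), 'force': array([ 0.74433413,  0.20838907, -0.09097649]), 'torque': array([-0.04219021,  0.04052631, -0.00646733]), 'gripper_force': 0.0, 'width': 85.79227661448571}
```

View pics/top0.png

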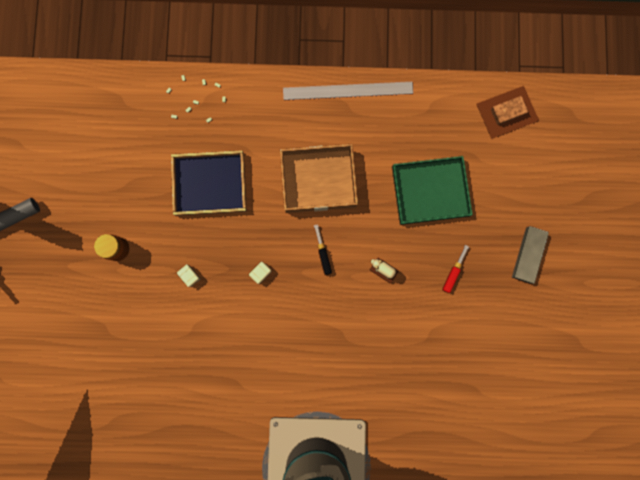

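View pics/scene0.png

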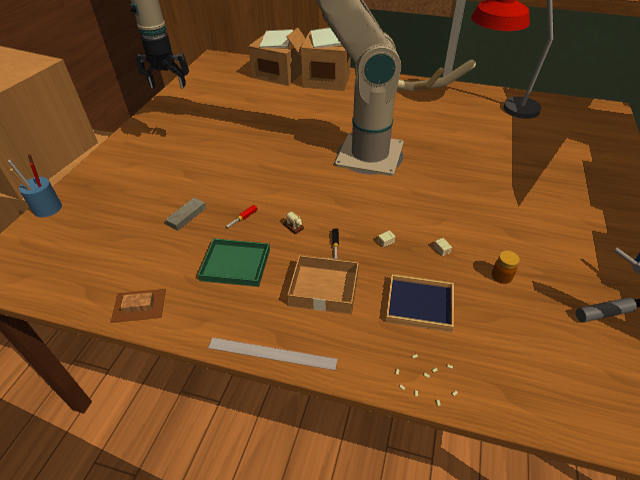

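The top view shows the jar (110,247), blanks (189,276) and (261,273), black graver (323,252), bear (383,269), red graver (455,270) and whetstone (531,255). The felt tray is at (209,183), the carton at (319,180) and the green tray at (433,191). In the scene view, red is at (243,216), the bear at (293,222), black at (335,240) and the blanks at (386,239) and (442,247).

```bash
cat > h.py <<'E'
import numpy as np,cv2
def ray(d,uv):
    v=d["R"].T@np.linalg.solve(d["K"],[uv[0],uv[1],1.]); return -d["R"].T@d["t"],v/np.linalg.norm(v)
def plane(d,uv,z):
    c,v=ray(d,uv); return c+v*(z-c[2])/v[2]
def tri(d1,p1,d2,p2):
    c,v=ray(d1,p1);e,w=ray(d2,p2)
    s=np.linalg.lstsq(np.c_[v,-w],e-c,rcond=None)[0]
    a,b=c+v*s[0],e+w*s[1]; return (a+b)/2,np.linalg.norm(a-b)
def proj(d,X):
    q=d["K"]@(d["R"]@np.array(X,float)+d["t"]); return q[:2]/q[2]
def mask(d,kind):
    h=cv2.cvtColor(cv2.GaussianBlur(d["color"],(3,3),0),cv2.COLOR_BGR2HSV).astype(int);H,S,V=h[...,0],h[...,1],h[...,2]
    return {"red":((H<5)|(H>174))&(S>190)&(V>90),"cream":(H>18)&(H<45)&(S<110)&(V>150),
      "black":(V<45),"green":(H>50)&(H<85)&(S>90),"navy":(H>105)&(H<135)&(S>60)&(V<90)}[kind].astype(np.uint8)
def blob(d,kind,seed,r=30,big=True):
    m=mask(d,kind);k=np.zeros_like(m);x,y=map(int,seed);k[max(0,y-r):y+r,max(0,x-r):x+r]=1
    cs,_=cv2.findContours(m*k,cv2.RETR_EXTERNAL,cv2.CHAIN_APPROX_NONE)
    c=max(cs,key=cv2.contourArea); M=cv2.moments(c)
    return np.array([M["m10"],M["m01"]])/M["m00"],c
E
python3 - <<'E'
from h import *
np.set_printoptions(precision=1,suppress=True)
T=dict(np.load("top0.npz"));S=dict(np.load("scene0.npz"))
for n,k,a,b,z in [("red","red",(455,272),(245,214),12),("black","black",(325,262),(335,237),12),("bl_l","cream",(189,275),(442,246),26),("bl_r","cream",(261,272),(386,239),26),("bear","cream",(383,268),(293,220),45)]:
    p,c=blob(T,k,a,20);q,c2=blob(S,k,b,20)
    X,e=tri(T,p,S,q)
    P=np.array([plane(T,x[0],z)[:2] for x in c],np.float32); r=cv2.minAreaRect(P)
    print(n,p,q,cv2.contourArea(c),cv2.contourArea(c2),"tri",X,"err",e,"plane",plane(T,p,z),"rect",np.array(r[0]),np.array(r[1]),r[2])
for n,k,a,b,z,r in [("green","green",(433,191),(234,262),25,50),("felt","navy",(209,183),(421,302),8,45)]:
    p,c=blob(T,k,a,r);q,c2=blob(S,k,b,r);X,e=tri(T,p,S,q)
    P=np.array([plane(T,x[0],z)[:2] for x in c],np.float32); rr=cv2.minAreaRect(P)
    print(n,p,q,"tri",X,e,"rect",rr)
w=[cv2.resize(T["color"][y-40:y+40,x-50:x+50],(400,320),interpolation=cv2.INTER_CUBIC) for x,y in((225,275),(319,250),(319,180),(455,250))]
w[0]=cv2.resize(T["color"][235:315,160:290][:, :100],(400,320))
w[1]=cv2.resize(T["color"][215:295,315:415],(400,320))
cv2.imwrite("pics/crop.png",cv2.resize(np.vstack([np.hstack(w[:2]),np.hstack(w[2:])]),(800,600)))
E
```

```text
red [451.2 279.2] [248.6 211.4] 187.5 79.5 tri [ 407.5 -286.7   10.7] err 3.5837327538489387 plane [ 408.  -288.1   12. ] rect [ 407.9 -288.1] [18.7 56.9] 64.755859375
black [325.3 261.4] [334.7 235. ] 145.0 53.5 tri [439.4  -8.1  14.2] err 1.6666188936563093 plane [439.8  -8.9  12. ] rect [440.1  -9.1] [56.4 15.6] 15.550681114196777
bl_l [186.9 275.2] [443.3 244.2] 226.5 84.5 tri [400.4 294.1  21. ] err 1.7523198022425288 plane [400.3 292.1  26. ] rect [400.2 292. ] [41.4 28.9] 42.30767059326172
bl_r [259.2 272.2] [387.2 237.3] 225.0 115.5 tri [411.2 137.4  17. ] err 3.2605903733187946 plane [411.1 135.   26. ] rect [411.1 135. ] [29.5 39.9] 46.971126556396484
bear [383.6 268.2] [294. 217.] 160.5 50.5 tri [ 426.2 -133.6   41.3] err 2.259294588317435 plane [ 426.3 -134.3   45. ] rect [ 428. -131.] [53.4 20.5] 59.427425384521484
green [431.8 190.1] [234.1 262. ] tri [ 607.4 -244.6    8.4] 1.2743713137843082 rect ((604.9146118164062, -241.82736206054688), (133.1563262939453, 159.2354278564453), 8.573225975036621)
felt [208.2 182.7] [420.3 301.4] tri [609.  259.4  12.9] 1.7171486658272663 rect ((610.29345703125, 259.52490234375), (116.6473388671875, 142.036376953125), 4.957634925842285)
```

View pics/crop.png

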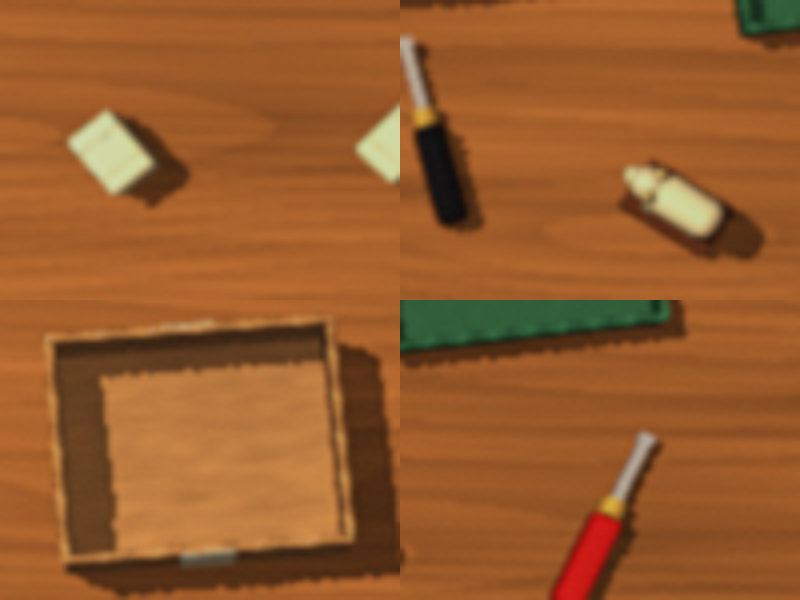

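The crop confirms the poses. Blade headings are red about -25°, black about +15.5°, and the bear's head about 59°. The rect sizes match the text, and the heights are plausible. I'll start with the red graver.

Request:
drive_tool:
  motion:
    - {"fingers":1,"linear":[0,0,0.016],"twist":0.117}
    - {"fingers":1,"linear":[0,0,0.016],"twist":0.117}
    - {"fingers":1,"linear":[0,0,0.016],"twist":0.117}
    - {"fingers":1,"linear":[0,0,0.016],"twist":0.117}
    - {"fingers":1,"linear":[0,0,0.016],"twist":0.117}

```text
clock: 0.52
eef_pos: [167.5, -627.7, 150.2]
tool_rot: [-3.141, 0.001, -0.33]
force: [-0.1, 0.4, 0.3]
width: 85.4
gripper_force: 0.0
```

Request:
drive_tool:
  motion:
    - {"fingers":1,"linear":[0,0,0],"twist":0.117}
    - {"fingers":1,"linear":[0,0,0],"twist":0}

```text
clock: 0.68
eef_pos: [167.6, -626.8, 149.5]
tool_rot: [-3.139, 0.003, -0.444]
force: [-1.1, -1.2, 0.1]
width: 85.1
gripper_force: 0.0
```

```bash
cat > go.py <<'E'
import sys,numpy as np
from cell import monitor
from scipy.spatial.transform import Rotation as Ro
np.set_printoptions(precision=1,suppress=True)
s=monitor.read_state();R=Ro.from_euler("xyz",s["tool_rot"]).as_matrix()
yaw=np.degrees(s["tool_rot"][2])
print("t",s["clock"],"pos",s["eef_pos"],"yaw",yaw,"q",np.round(s["qpos"],2),"w",s["width"],"F",s["force"],s["gripper_force"])
# args: x y z yaw(deg) ...: shifts in the tool frame from the current pose, leg by leg
a=[float(v) for v in sys.argv[1:]];p=s["eef_pos"]
for i in range(0,len(a),4):
    t=np.array(a[i:i+3]);d=(yaw-a[i+3]+180)%360-180
    print("to",t,"shift at current yaw",R.T@(t-p),"then twist",round(np.radians(d),3),"dist",np.linalg.norm(t-p))
    R=R@Ro.from_euler("z",np.radians(d)).as_matrix();p=t;yaw=a[i+3]
E
python3 go.py 408 -288 120 -25.2
```

```text
t 0.6833 pos [ 167.6 -626.8  149.5] yaw -25.43002674008628 q [ 1.1  0.7  0.2  1.6 -0.2  0.8 -0.6] w 85.11624748297346 F [-1.1 -1.2  0.1] 0.0
to [ 408. -288.  120.] shift at current yaw [  71.7 -409.1   30.2] then twist -0.004 dist 416.48167261310164
```

Request:
drive_tool:
  motion:
    - {"fingers":1,"linear":[0.0065,-0.037,0.003],"twist":0}
    - {"fingers":1,"linear":[0.0065,-0.037,0.003],"twist":0}
    - {"fingers":1,"linear":[0.0065,-0.037,0.003],"twist":0}
    - {"fingers":1,"linear":[0.0065,-0.037,0.003],"twist":0}
    - {"fingers":1,"linear":[0.0065,-0.037,0.003],"twist":0}

```text
clock: 1.1
eef_pos: [277.0, -473.5, 136.7]
tool_rot: [3.141, -0.001, -0.438]
force: [0.9, -0.0, -1.3]
width: 85.3
gripper_force: 0.0
```

Request:
drive_tool:
  motion:
    - {"fingers":1,"linear":[0.0065,-0.037,0.003],"twist":0}
    - {"fingers":1,"linear":[0.0065,-0.037,0.003],"twist":0}
    - {"fingers":1,"linear":[0.0065,-0.037,0.003],"twist":0}
    - {"fingers":1,"linear":[0.0065,-0.037,0.003],"twist":0}
    - {"fingers":1,"linear":[0.0065,-0.037,0.003],"twist":0}

```text
clock: 1.52
eef_pos: [385.7, -320.0, 121.8]
tool_rot: [3.142, -0.001, -0.438]
force: [0.9, -0.2, 0.0]
width: 85.6
gripper_force: 0.0
```

Request:
drive_tool:
  motion:
    - {"fingers":1,"linear":[0.0065,-0.037,0],"twist":0}
    - {"fingers":1,"linear":[0,0,0],"twist":0}

```text
clock: 1.68
eef_pos: [411.9, -282.3, 121.2]
tool_rot: [-3.136, -0.0, -0.425]
force: [1.1, 0.4, 0.3]
width: 85.2
gripper_force: 0.0
```

```bash
python3 - <<'E'
from cell import cams
from h import *
d=cams.get_image("wrist");np.savez("w1.npz",**d);cv2.imwrite("pics/w1.png",d["color"])
p,c=blob(d,"red",proj(d,[408,-288,12]),120)
P=np.array([plane(d,x[0],12)[:2] for x in c],np.float32);print(p,cv2.minAreaRect(P))
T=dict(np.load("top0.npz"));q,_=blob(T,"red",(455,272),20);print(tri(T,q,d,p))
E
python3 go.py 408 -288 20 -25.2
```

```text
[339.29935275 225.63430421] ((406.7685546875, -294.7148132324219), (4.2783355712890625, 54.85773468017578), 67.92044830322266)
(array([ 406.98526698, -293.42087906,   -2.7739898 ]), np.float64(4.760463752966579))
t 1.7333 pos [ 409.6 -286.1  121.5] yaw -24.55358833302353 q [ 0.4  0.6  0.2  2.  -0.3  0.5 -1.2] w 85.39059976803406 F [-0.7 -1.5  0.1] 0.0
to [ 408. -288.   20.] shift at current yaw [ -0.8   2.6 101.4] then twist 0.011 dist 101.4862474150803
```

View pics/w1.png

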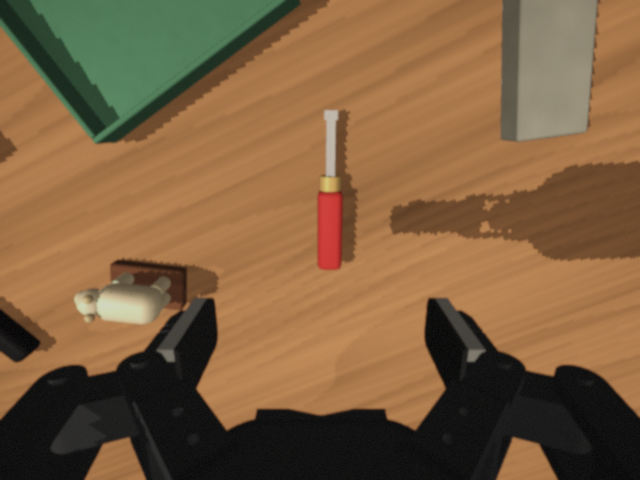

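The wrist view shows the red handle at (330,230) with the blade up. The mask caught only one edge of it, so I'll loosen it and re-measure. The bear is at (130,300).

```bash
sed -i 's/(S>190)&(V>90)/(S>150)\&(V>90)/' h.py
python3 - <<'E'
from h import *
d=dict(np.load("w1.npz"));T=dict(np.load("top0.npz"))
print(cv2.cvtColor(d["color"],cv2.COLOR_BGR2HSV)[230,[322,330,338]])
p,c=blob(d,"red",(330,230),60);q,_=blob(T,"red",(455,272),20)
for z in(9,14):
    P=np.array([plane(d,x[0],z)[:2] for x in c],np.float32);print(p,q,z,cv2.minAreaRect(P))
print(tri(T,q,d,p))
E
```

```text
[[  1 183 204]
 [  1 183 203]
 [  1 191 179]]
[329.34909708 230.02484286] [451.16622222 279.24177778] 9 ((407.1915283203125, -287.417724609375), (17.446020126342773, 58.91499710083008), 65.49568939208984)
[329.34909708 230.02484286] [451.16622222 279.24177778] 14 ((408.6169128417969, -287.9490966796875), (17.106534957885742, 57.76858901977539), 65.49565124511719)
(array([ 408.40697198, -288.23749068,   10.08882048]), np.float64(1.0123265302741629))
```

Request:
drive_tool:
  motion:
    - {"fingers":0.7,"linear":[-0.001,0.0025,0.026],"twist":0}
    - {"fingers":0.7,"linear":[0,0,0.026],"twist":0}
    - {"fingers":0.7,"linear":[0,0,0.026],"twist":0}
    - {"fingers":0.7,"linear":[0,0,0.02],"twist":0}
    - {"fingers":0.7,"linear":[0,0,0],"twist":0}

```text
clock: 2.15
eef_pos: [402.0, -292.3, 20.7]
tool_rot: [-3.141, 0.005, -0.44]
force: [0.1, -0.3, 0.8]
width: 59.8
gripper_force: 0.0
```

```bash
python3 go.py 408 -288 4 -24.5
```

```text
t 2.15 pos [ 402.  -292.3   20.7] yaw -25.23519184868346 q [ 0.5  0.8  0.1  2.1 -0.3  0.3 -1.1] w 59.8398247564228 F [ 0.1 -0.3  0.8] 0.0
to [ 408. -288.    4.] shift at current yaw [ 3.7 -6.5 16.7] then twist -0.013 dist 18.240131249206026
```

Request:
drive_tool:
  motion:
    - {"fingers":0.7,"linear":[0,0,0],"twist":0}
    - {"fingers":0.7,"linear":[0,0,0],"twist":0}
    - {"fingers":0.7,"linear":[0,0,0],"twist":0}

```text
clock: 2.4
eef_pos: [404.8, -293.4, 24.7]
tool_rot: [3.141, -0.003, -0.441]
force: [0.4, 0.6, 0.1]
width: 59.8
gripper_force: 0.0
```

```bash
python3 go.py 408 -288 4 -24.5
```

```text
t 2.4 pos [ 404.8 -293.4   24.7] yaw -25.276188153965318 q [ 0.5  0.8  0.1  2.1 -0.3  0.3 -1.1] w 59.83292791098548 F [0.4 0.6 0.1] 0.0
to [ 408. -288.    4.] shift at current yaw [ 0.5 -6.3 20.7] then twist -0.014 dist 21.675184326519105
```

Request:
drive_tool:
  motion:
    - {"fingers":0.7,"linear":[0.0005,-0.003,0.005],"twist":0}
    - {"fingers":0.7,"linear":[0,-0.003,0.007],"twist":0}
    - {"fingers":0.7,"linear":[0,0,0.008],"twist":0}
    - {"fingers":0.7,"linear":[0,0,0],"twist":0}
    - {"fingers":0.7,"linear":[0,0,0],"twist":0}

```text
clock: 2.82
eef_pos: [406.8, -286.7, 2.7]
tool_rot: [-3.141, 0.001, -0.441]
force: [-0.5, -1.0, -0.7]
width: 59.7
gripper_force: 0.0
```

```bash
python3 go.py 408 -288 4 -24.5
```

```text
t 2.8167 pos [ 406.8 -286.7    2.7] yaw -25.25789327727345 q [ 0.5  0.8  0.1  2.1 -0.4  0.3 -1.1] w 59.68922684198951 F [-0.5 -1.  -0.7] 0.0
to [ 408. -288.    4.] shift at current yaw [ 1.7  0.6 -1.3] then twist -0.013 dist 2.2062950577431413
```

Close, then lift a little.

Request:
drive_tool:
  motion:
    - {"fingers":0,"linear":[0,0,0],"twist":0}
    - {"fingers":0,"linear":[0,0,0],"twist":0}
    - {"fingers":0,"linear":[0,0,0],"twist":0}
    - {"fingers":0,"linear":[0,0,0],"twist":0}
    - {"fingers":0,"linear":[0,0,0],"twist":0}

```text
clock: 3.23
eef_pos: [407.2, -287.3, 3.7]
tool_rot: [3.142, -0.0, -0.441]
force: [0.4, -0.2, 4.4]
width: 16.5
gripper_force: 59.2
```

Request:
drive_tool:
  motion:
    - {"fingers":0,"linear":[0,0,0],"twist":0}
    - {"fingers":0,"linear":[0,0,0],"twist":0}
    - {"fingers":0,"linear":[0,0,-0.02],"twist":0.1}
    - {"fingers":0,"linear":[0,0,-0.03],"twist":0.12}
    - {"fingers":0,"linear":[0,0,-0.03],"twist":0.12}

```text
clock: 3.65
eef_pos: [406.4, -286.6, 83.5]
tool_rot: [-3.141, 0.003, -0.788]
force: [1.5, -0.5, -0.7]
width: 16.5
gripper_force: 58.8
```

Request:
drive_tool:
  motion:
    - {"fingers":0,"linear":[0,0,0],"twist":0.12}
    - {"fingers":0,"linear":[0,0,0],"twist":0.12}
    - {"fingers":0,"linear":[0,0,0],"twist":0.12}
    - {"fingers":0,"linear":[0,0,0],"twist":0.12}
    - {"fingers":0,"linear":[0,0,0],"twist":0.12}

```text
clock: 4.07
eef_pos: [407.2, -286.9, 83.3]
tool_rot: [-3.141, 0.0, -1.387]
force: [-0.3, 0.2, -0.4]
width: 16.4
gripper_force: 58.7
```

Request:
drive_tool:
  motion:
    - {"fingers":0,"linear":[0,0,0],"twist":0.04}
    - {"fingers":0,"linear":[0,0,0],"twist":0}
    - {"fingers":0,"linear":[0,0,0],"twist":0}
    - {"fingers":0,"linear":[0,0,0],"twist":0}

```text
clock: 4.4
eef_pos: [407.1, -287.1, 83.2]
tool_rot: [3.142, 0.0, -1.42]
force: [-0.4, -0.1, -0.9]
width: 16.6
gripper_force: 58.7
```

```bash
python3 - <<'E'
import numpy as np
a=np.radians(8.6)
for n,x,y in(("red",25,27),("black",-25,27),("black2",-25,-27)):
    print(n,605+np.cos(a)*x-np.sin(a)*y,-242+np.sin(a)*x+np.cos(a)*y)
E
python3 go.py 626 -211 85 -81.4
```

```text
red 625.6814552531949 -211.5651941256381
black 576.2436362008447 -219.04196129782358
black2 584.3185447468051 -272.43480587436187
t 4.4 pos [ 407.1 -287.1   83.2] yaw -81.3498527250905 q [ 0.2  0.7  0.5  2.1 -0.7  0.5 -1.8] w 16.621763250182507 F [-0.4 -0.1 -0.9] 58.73446047306061
to [ 626. -211.   85.] shift at current yaw [ -42.3 -227.8   -1.8] then twist 0.001 dist 231.74416471488354
```

Request:
drive_tool:
  motion:
    - {"fingers":0,"linear":[-0.007,-0.038,0],"twist":0}
    - {"fingers":0,"linear":[-0.007,-0.038,0],"twist":0}
    - {"fingers":0,"linear":[-0.007,-0.038,0],"twist":0}
    - {"fingers":0,"linear":[-0.007,-0.038,0],"twist":0}
    - {"fingers":0,"linear":[-0.007,-0.038,0],"twist":0}

```text
clock: 4.82
eef_pos: [591.3, -223.2, 83.3]
tool_rot: [3.141, 0.0, -1.42]
force: [-0.0, -1.3, -0.3]
width: 16.2
gripper_force: 58.8
```

Request:
drive_tool:
  motion:
    - {"fingers":0,"linear":[-0.007,-0.038,0],"twist":0}
    - {"fingers":0,"linear":[0,0,0.025],"twist":0}
    - {"fingers":0,"linear":[0,0,0],"twist":0}
    - {"fingers":0,"linear":[0,0,0],"twist":0}
    - {"fingers":0,"linear":[0,0,0],"twist":0}

```text
clock: 5.23
eef_pos: [625.2, -213.0, 58.7]
tool_rot: [3.141, -0.001, -1.423]
force: [-0.3, 0.3, -1.5]
width: 16.6
gripper_force: 58.9
```

```bash
python3 - <<'E'
from cell import cams
from h import *
d=cams.get_image("wrist");np.savez("w2.npz",**d);cv2.imwrite("pics/w2.png",d["color"])
E
python3 go.py 626 -211 10 -81.4
```

```text
t 5.2833 pos [ 625.5 -213.2   59.3] yaw -81.54518788028204 q [-0.   0.9  0.6  1.6 -0.7  0.8 -2.2] w 16.830198731571162 F [-0.1 -1.2 -0.9] 58.86390566825867
to [ 626. -211.   10.] shift at current yaw [-2.2 -0.8 49.3] then twist -0.003 dist 49.3333537683923
```

View pics/w2.png

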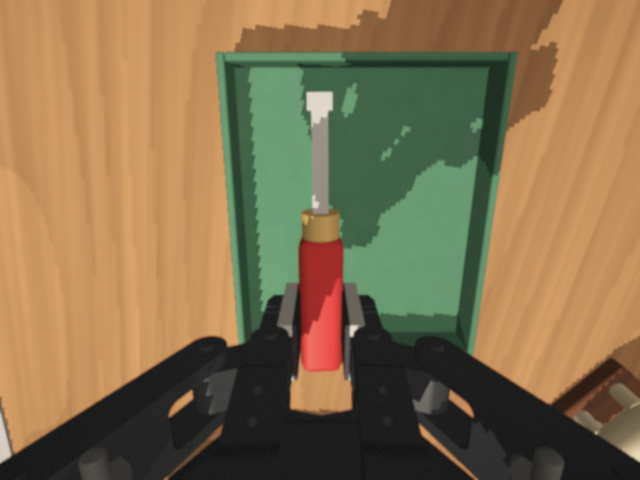

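Run:
```python
from h import *
d=dict(np.load("w2.npz"))
a=np.radians(8.6);c=np.array([605,-242])
for u in((220,55),(514,55),(238,335),(480,335)):
    P=plane(d,u,25)[:2]-c;print(np.round([np.cos(a)*P[0]+np.sin(a)*P[1],-np.sin(a)*P[0]+np.cos(a)*P[1]],1))
```

```text
[ 69.4 -80.1]
[-63.8 -79.7]
[71.6 65.4]
[-67.3  65.9]
```

Request:
drive_tool:
  motion:
    - {"fingers":0,"linear":[-0.001,0,0.015],"twist":0}
    - {"fingers":0,"linear":[-0.001,0,0.015],"twist":0}
    - {"fingers":0,"linear":[0,0,0.01],"twist":0}
    - {"fingers":0,"linear":[0,0,0],"twist":0}
    - {"fingers":0,"linear":[0,0,0],"twist":0}

```text
clock: 5.7
eef_pos: [625.1, -209.4, 17.0]
tool_rot: [3.139, 0.001, -1.422]
force: [-0.2, 0.5, -0.7]
width: 16.4
gripper_force: 58.9
```

Request:
drive_tool:
  motion:
    - {"fingers":0,"linear":[0,0,0.004],"twist":0}
    - {"fingers":0,"linear":[0,0,0.003],"twist":0}
    - {"fingers":0,"linear":[0,0,0.003],"twist":0}
    - {"fingers":0,"linear":[0,0,0],"twist":0}

```text
clock: 6.03
eef_pos: [626.4, -209.9, 8.8]
tool_rot: [-3.141, -0.0, -1.421]
force: [0.1, 0.1, 2.7]
width: 16.2
gripper_force: 59.3
```

Request:
drive_tool:
  motion:
    - {"fingers":0.42,"linear":[0,0,0],"twist":0}
    - {"fingers":0.42,"linear":[0,0,0],"twist":0}
    - {"fingers":0.42,"linear":[0,0,0],"twist":0}
    - {"fingers":0.42,"linear":[0,0,-0.02],"twist":0}
    - {"fingers":0.42,"linear":[0,0,-0.035],"twist":0}

```text
clock: 6.45
eef_pos: [623.2, -208.1, 60.1]
tool_rot: [3.135, 0.004, -1.421]
force: [0.7, 0.6, -0.3]
width: 35.7
gripper_force: 0.0
```

Request:
drive_tool:
  motion:
    - {"fingers":0.42,"linear":[0,0,-0.04],"twist":0}
    - {"fingers":0.7,"linear":[0,0,-0.016],"twist":0}
    - {"fingers":0.7,"linear":[0,0,0],"twist":0}
    - {"fingers":0.7,"linear":[0,0,0],"twist":0}

```text
clock: 6.78
eef_pos: [626.6, -209.7, 120.4]
tool_rot: [-3.14, -0.001, -1.421]
force: [-0.1, -0.5, -0.7]
width: 59.7
gripper_force: 0.0
```

```bash
python3 go.py 440 -9 120 15.5
```

```text
t 6.7833 pos [ 626.6 -209.7  120.4] yaw -81.41656013077974 q [-0.1  0.9  0.6  1.6 -0.6  0.9 -2.2] w 59.67868756887317 F [-0.1 -0.5 -0.7] 0.0
to [440.  -9. 120.] shift at current yaw [-226.3  154.6   -0.1] then twist -1.692 dist 274.08339677429785
```

Request:
drive_tool:
  motion:
    - {"fingers":0.7,"linear":[-0.0283,0.0193,0],"twist":0}
    - {"fingers":0.7,"linear":[-0.0283,0.0193,0],"twist":0}
    - {"fingers":0.7,"linear":[-0.0283,0.0193,0],"twist":0}
    - {"fingers":0.7,"linear":[-0.0283,0.0193,0],"twist":0}
    - {"fingers":0.7,"linear":[-0.0283,0.0193,0],"twist":0}

```text
clock: 7.2
eef_pos: [506.9, -82.6, 117.8]
tool_rot: [3.138, 0.001, -1.421]
force: [1.2, 1.4, -0.4]
width: 59.8
gripper_force: 0.0
```

Request:
drive_tool:
  motion:
    - {"fingers":0.7,"linear":[-0.0283,0.0193,0],"twist":0}
    - {"fingers":0.7,"linear":[-0.0283,0.0193,0],"twist":0}
    - {"fingers":0.7,"linear":[-0.0283,0.0193,0],"twist":0}
    - {"fingers":0.7,"linear":[0,0,0],"twist":-0.12}
    - {"fingers":0.7,"linear":[0,0,0],"twist":-0.12}

```text
clock: 7.62
eef_pos: [436.5, -6.3, 118.0]
tool_rot: [3.137, 0.003, -1.172]
force: [-0.1, -0.1, 0.3]
width: 59.6
gripper_force: 0.0
```

Request:
drive_tool:
  motion:
    - {"fingers":0.7,"linear":[0,0,0],"twist":-0.12}
    - {"fingers":0.7,"linear":[0,0,0],"twist":-0.12}
    - {"fingers":0.7,"linear":[0,0,0],"twist":-0.12}
    - {"fingers":0.7,"linear":[0,0,0],"twist":-0.12}
    - {"fingers":0.7,"linear":[0,0,0],"twist":-0.12}

```text
clock: 8.03
eef_pos: [438.4, -8.5, 118.1]
tool_rot: [3.14, 0.002, -0.575]
force: [0.3, -1.1, -0.7]
width: 59.7
gripper_force: 0.0
```

Request:
drive_tool:
  motion:
    - {"fingers":0.7,"linear":[0,0,0],"twist":-0.12}
    - {"fingers":0.7,"linear":[0,0,0],"twist":-0.12}
    - {"fingers":0.7,"linear":[0,0,0],"twist":-0.12}
    - {"fingers":0.7,"linear":[0,0,0],"twist":-0.12}
    - {"fingers":0.7,"linear":[0,0,0],"twist":-0.12}

```text
clock: 8.45
eef_pos: [438.4, -8.5, 118.1]
tool_rot: [-3.141, 0.003, 0.025]
force: [-0.5, 0.3, 0.5]
width: 59.9
gripper_force: 0.0
```

Request:
drive_tool:
  motion:
    - {"fingers":0.7,"linear":[0,0,0],"twist":-0.12}
    - {"fingers":0.7,"linear":[0,0,0],"twist":-0.12}
    - {"fingers":0.7,"linear":[0,0,0],"twist":0}
    - {"fingers":0.7,"linear":[0,0,0],"twist":0}
    - {"fingers":0.7,"linear":[0,0,0],"twist":0}

```text
clock: 8.87
eef_pos: [439.0, -8.8, 118.7]
tool_rot: [-3.141, 0.001, 0.256]
force: [-0.4, 0.8, -0.3]
width: 59.6
gripper_force: 0.0
```

```bash
python3 - <<'E'
from cell import cams
from h import *
d=cams.get_image("wrist");np.savez("w3.npz",**d);cv2.imwrite("pics/w3.png",d["color"])
t=cams.get_image("top");np.savez("top1.npz",**t);cv2.imwrite("pics/top1.png",t["color"])
p,c=blob(d,"black",proj(d,[440,-9,12]),70);T=dict(np.load("top0.npz"));q,_=blob(T,"black",(325,262),20)
print(p,cv2.minAreaRect(np.array([plane(d,x[0],12)[:2] for x in c],np.float32)),tri(T,q,d,p))
E
python3 go.py 440 -9 20 15.5
```

```text
[319.62790698 225.58248717] ((441.15008544921875, -7.543308258056641), (57.96988296508789, 15.80884075164795), 15.067646026611328) (array([440.25020054,  -8.5939813 ,   3.6865072 ]), np.float64(1.0313298389968466))
t 8.9667 pos [439.3  -8.8 119. ] yaw 14.723302469476273 q [-0.1  0.5  0.1  2.2 -0.2  0.4 -1.2] w 60.0071744164918 F [ 0.  -1.6 -0.9] 0.0
to [440.  -9.  20.] shift at current yaw [ 0.7  0.4 99. ] then twist -0.014 dist 98.99415933149754
```

View pics/w3.png

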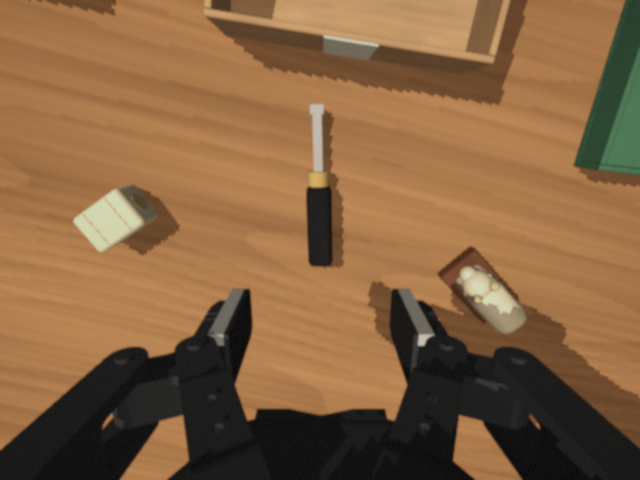

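The black handle at (320,226) is lined up between the fingers and nothing is close by. Descending.

Request:
drive_tool:
  motion:
    - {"fingers":0.6,"linear":[0.001,0,0.025],"twist":0}
    - {"fingers":0.6,"linear":[0,0,0.025],"twist":0}
    - {"fingers":0.6,"linear":[0,0,0.025],"twist":0}
    - {"fingers":0.6,"linear":[0,0,0.02],"twist":0}
    - {"fingers":0.6,"linear":[0,0,0],"twist":0}

```text
clock: 9.38
eef_pos: [437.3, -7.2, 34.1]
tool_rot: [-3.136, 0.01, 0.256]
force: [0.8, -0.8, -0.1]
width: 51.4
gripper_force: 0.0
```

Request:
drive_tool:
  motion:
    - {"fingers":0.6,"linear":[0,0,0],"twist":0}
    - {"fingers":0.6,"linear":[0,0,0],"twist":0}
    - {"fingers":0.6,"linear":[0,0,0],"twist":0}

```text
clock: 9.63
eef_pos: [439.6, -7.4, 36.9]
tool_rot: [-3.137, 0.004, 0.259]
force: [-0.6, 0.6, 0.1]
width: 51.2
gripper_force: 0.0
```

```bash
python3 go.py 440.5 -8.5 4 15
```

```text
t 9.6333 pos [439.6  -7.4  36.9] yaw 14.812197410835331 q [-0.2  0.7  0.2  2.2 -0.6  0.2 -0.8] w 51.22353918463434 F [-0.6  0.6  0.1] 0.0
to [440.5  -8.5   4. ] shift at current yaw [ 0.7  1.5 32.9] then twist -0.003 dist 32.97657271370933
```

Request:
drive_tool:
  motion:
    - {"fingers":0.6,"linear":[0.0005,0.0015,0.012],"twist":0}
    - {"fingers":0.6,"linear":[0,0,0.012],"twist":0}
    - {"fingers":0.6,"linear":[0,0,0.008],"twist":0}
    - {"fingers":0.6,"linear":[0,0,0],"twist":0}
    - {"fingers":0.6,"linear":[0,0,0],"twist":0}

```text
clock: 10.05
eef_pos: [439.4, -8.2, 6.0]
tool_rot: [-3.136, 0.006, 0.258]
force: [0.8, 0.0, -0.0]
width: 51.3
gripper_force: 0.0
```

Request:
drive_tool:
  motion:
    - {"fingers":0.6,"linear":[0,0,0],"twist":0}
    - {"fingers":0.6,"linear":[0,0,0],"twist":0}

```text
clock: 10.22
eef_pos: [439.8, -8.3, 6.3]
tool_rot: [-3.136, 0.004, 0.258]
force: [-0.1, 0.1, -0.3]
width: 51.3
gripper_force: 0.0
```

```bash
python3 go.py 440.5 -8.5 4 15
```

```text
t 10.2167 pos [439.8  -8.3   6.3] yaw 14.796849705453635 q [-0.2  0.8  0.3  2.2 -1.   0.2 -0.3] w 51.32081563418683 F [-0.1  0.1 -0.3] 0.0
to [440.5  -8.5   4. ] shift at current yaw [0.7 0.4 2.3] then twist -0.004 dist 2.416267399532653
```

Request:
drive_tool:
  motion:
    - {"fingers":0,"linear":[0,0,0.001],"twist":0}
    - {"fingers":0,"linear":[0,0,0],"twist":0}
    - {"fingers":0,"linear":[0,0,0],"twist":0}
    - {"fingers":0,"linear":[0,0,0],"twist":0}
    - {"fingers":0,"linear":[0,0,0],"twist":0}

```text
clock: 10.63
eef_pos: [439.4, -8.3, 5.0]
tool_rot: [-3.136, 0.005, 0.258]
force: [-0.3, 0.6, 5.9]
width: 16.1
gripper_force: 59.0
```

Request:
drive_tool:
  motion:
    - {"fingers":0,"linear":[0,0,0],"twist":0}
    - {"fingers":0,"linear":[0,0,-0.015],"twist":0}
    - {"fingers":0,"linear":[0,0,-0.025],"twist":0}
    - {"fingers":0,"linear":[0,0,-0.03],"twist":0}
    - {"fingers":0,"linear":[0,0,-0.03],"twist":0}

```text
clock: 11.05
eef_pos: [439.0, -8.9, 105.4]
tool_rot: [-3.136, 0.008, 0.258]
force: [1.0, -0.1, 0.3]
width: 16.4
gripper_force: 58.7
```

Request:
drive_tool:
  motion:
    - {"fingers":0,"linear":[0,0,0],"twist":0}
    - {"fingers":0,"linear":[0,0,0],"twist":0}
    - {"fingers":0,"linear":[0,0,0],"twist":0}

```text
clock: 11.3
eef_pos: [439.6, -8.1, 104.3]
tool_rot: [-3.135, 0.006, 0.259]
force: [0.7, 0.2, -0.7]
width: 16.4
gripper_force: 58.8
```

```bash
python3 go.py 584 -272 105 98.6
```

```text
t 11.3 pos [439.6  -8.1 104.3] yaw 14.839861784089095 q [-0.5  0.7  0.6  2.2 -0.8  0.5 -0.5] w 16.413622345881688 F [ 0.7  0.2 -0.7] 58.756447434425354
to [ 584. -272.  105.] shift at current yaw [ 72.  292.   -3.1] then twist -1.462 dist 300.7877542023549
```

Request:
drive_tool:
  motion:
    - {"fingers":0,"linear":[0.009,0.0365,0],"twist":0}
    - {"fingers":0,"linear":[0.009,0.0365,0],"twist":0}
    - {"fingers":0,"linear":[0.009,0.0365,0],"twist":0}
    - {"fingers":0,"linear":[0.009,0.0365,0],"twist":0}
    - {"fingers":0,"linear":[0.009,0.0365,0],"twist":0}

```text
clock: 11.72
eef_pos: [529.6, -174.9, 101.4]
tool_rot: [-3.133, 0.008, 0.258]
force: [0.5, 1.2, -2.1]
width: 16.1
gripper_force: 58.8
```

Request:
drive_tool:
  motion:
    - {"fingers":0,"linear":[0.009,0.0365,0],"twist":0}
    - {"fingers":0,"linear":[0.009,0.0365,0],"twist":0}
    - {"fingers":0,"linear":[0.009,0.0365,0],"twist":0}
    - {"fingers":0,"linear":[0,0,0],"twist":-0.12}
    - {"fingers":0,"linear":[0,0,0],"twist":-0.12}

```text
clock: 12.13
eef_pos: [583.0, -275.7, 99.8]
tool_rot: [-3.134, 0.007, 0.5]
force: [0.0, 0.1, -2.0]
width: 16.5
gripper_force: 58.8
```

Request:
drive_tool:
  motion:
    - {"fingers":0,"linear":[0,0,0],"twist":-0.12}
    - {"fingers":0,"linear":[0,0,0],"twist":-0.12}
    - {"fingers":0,"linear":[0,0,0],"twist":-0.12}
    - {"fingers":0,"linear":[0,0,0],"twist":-0.12}
    - {"fingers":0,"linear":[0,0,0],"twist":-0.12}

```text
clock: 12.55
eef_pos: [583.0, -272.1, 100.2]
tool_rot: [-3.13, -0.001, 1.103]
force: [-1.5, -0.1, 0.1]
width: 16.6
gripper_force: 58.8
```

Request:
drive_tool:
  motion:
    - {"fingers":0,"linear":[0,0,0],"twist":-0.12}
    - {"fingers":0,"linear":[0,0,0],"twist":-0.12}
    - {"fingers":0,"linear":[0,0,0],"twist":-0.12}
    - {"fingers":0,"linear":[0,0,0],"twist":-0.12}
    - {"fingers":0,"linear":[0,0,0],"twist":-0.12}

```text
clock: 12.97
eef_pos: [583.0, -272.0, 100.3]
tool_rot: [-3.133, -0.008, 1.703]
force: [0.2, -0.3, -0.6]
width: 16.7
gripper_force: 58.8
```

Request:
drive_tool:
  motion:
    - {"fingers":0,"linear":[0,0,0.03],"twist":-0.02}
    - {"fingers":0,"linear":[0,0,0],"twist":0}
    - {"fingers":0,"linear":[0,0,0],"twist":0}
    - {"fingers":0,"linear":[0,0,0],"twist":0}
    - {"fingers":0,"linear":[0,0,0],"twist":0}

```text
clock: 13.38
eef_pos: [584.2, -272.8, 72.9]
tool_rot: [-3.136, -0.005, 1.717]
force: [0.4, -0.6, -0.7]
width: 16.2
gripper_force: 58.9
```

```bash
python3 - <<'E'
from cell import cams
from h import *
d=cams.get_image("wrist");np.savez("w4.npz",**d);cv2.imwrite("pics/w4.png",d["color"])
E
python3 go.py 584 -272 11 98.6
```

```text
t 13.4333 pos [ 584.4 -272.8   73.1] yaw 98.41397701695647 q [ 0.2  0.8  0.2  1.6 -0.3  0.7  0.8] w 16.6018814080796 F [ 0.4 -1.9 -0.5] 58.88068377971649
to [ 584. -272.   11.] shift at current yaw [ 0.5  0.1 62.1] then twist -0.003 dist 62.115378672176334
```

View pics/w4.png

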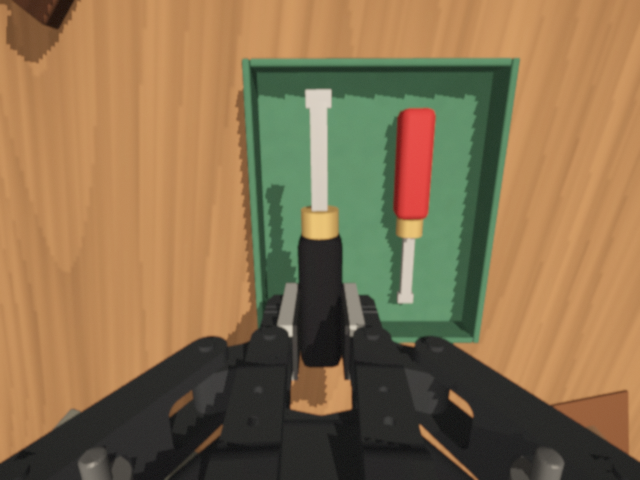

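The red graver lies flat in the tray at (413,200), and the black one hangs parallel to it on the free side. Lowering.

Request:
drive_tool:
  motion:
    - {"fingers":0,"linear":[0,0,0.018],"twist":0}
    - {"fingers":0,"linear":[0,0,0.018],"twist":0}
    - {"fingers":0,"linear":[0,0,0.016],"twist":0}
    - {"fingers":0,"linear":[0,0,0],"twist":0}
    - {"fingers":0,"linear":[0,0,0],"twist":0}

```text
clock: 13.85
eef_pos: [583.4, -272.1, 20.5]
tool_rot: [-3.134, -0.005, 1.718]
force: [0.6, 0.7, -0.3]
width: 16.3
gripper_force: 58.9
```

Request:
drive_tool:
  motion:
    - {"fingers":0,"linear":[0,0,0.003],"twist":0}
    - {"fingers":0,"linear":[0,0,0.003],"twist":0}
    - {"fingers":0,"linear":[0,0,0.003],"twist":0}
    - {"fingers":0,"linear":[0,0,0],"twist":0}

```text
clock: 14.18
eef_pos: [583.5, -272.2, 11.4]
tool_rot: [-3.135, -0.005, 1.718]
force: [1.1, -0.1, -0.4]
width: 16.2
gripper_force: 58.9
```

Request:
drive_tool:
  motion:
    - {"fingers":0,"linear":[0,0,0.001],"twist":0}
    - {"fingers":0.42,"linear":[0,0,0],"twist":0}
    - {"fingers":0.42,"linear":[0,0,0],"twist":0}
    - {"fingers":0.42,"linear":[0,0,0],"twist":0}
    - {"fingers":0.42,"linear":[0,0,-0.02],"twist":0}

```text
clock: 14.6
eef_pos: [581.1, -270.9, 27.4]
tool_rot: [-3.13, -0.009, 1.718]
force: [0.3, 0.3, -0.6]
width: 35.9
gripper_force: 0.0
```

Request:
drive_tool:
  motion:
    - {"fingers":0.42,"linear":[0,0,-0.04],"twist":0}
    - {"fingers":0.42,"linear":[0,0,-0.04],"twist":0}
    - {"fingers":0.7,"linear":[0,0,-0.01],"twist":0}
    - {"fingers":0.7,"linear":[0,0,0],"twist":0}
    - {"fingers":0.7,"linear":[0,0,0],"twist":0}

```text
clock: 15.02
eef_pos: [584.7, -272.7, 121.3]
tool_rot: [-3.137, -0.004, 1.718]
force: [-0.3, -0.2, 0.2]
width: 60.1
gripper_force: 0.0
```

```bash
python3 - <<'E'
from h import *
T=dict(np.load("top0.npz"))
P=np.array([plane(T,u,45)[:2] for u in((281,150.1),(351.5,145.9),(357.8,204),(286,210.7))],np.float32);print(P,cv2.minAreaRect(P),P.mean(0))
E
python3 go.py 411 135 120 137
```

```text
[[680.4106    95.832146]
 [694.5469   -59.51696 ]
 [564.8942   -75.9547  ]
 [545.60175   80.24025 ]] ((622.5880126953125, 10.460296630859375), (135.7034454345703, 157.38189697265625), 7.041248798370361) [621.3634    10.150185]
t 15.0167 pos [ 584.7 -272.7  121.3] yaw 98.45069986152738 q [ 0.2  0.8  0.3  1.6 -0.3  0.8  0.8] w 60.096754437815235 F [-0.3 -0.2  0.2] 0.0
to [411. 135. 120.] shift at current yaw [ 428.8 -111.8    3.7] then twist -0.673 dist 443.1895596117509
```

Request:
drive_tool:
  motion:
    - {"fingers":0.8,"linear":[0.0357,-0.0093,0],"twist":0}
    - {"fingers":0.8,"linear":[0.0357,-0.0093,0],"twist":0}
    - {"fingers":0.8,"linear":[0.0357,-0.0093,0],"twist":0}
    - {"fingers":0.8,"linear":[0.0357,-0.0093,0],"twist":0}
    - {"fingers":0.8,"linear":[0.0357,-0.0093,0],"twist":0}

```text
clock: 15.43
eef_pos: [509.8, -101.2, 120.1]
tool_rot: [-3.132, -0.006, 1.718]
force: [0.2, 1.1, -0.3]
width: 68.2
gripper_force: 0.0
```

Request:
drive_tool:
  motion:
    - {"fingers":0.8,"linear":[0.0357,-0.0093,0],"twist":0}
    - {"fingers":0.8,"linear":[0.0357,-0.0093,0],"twist":0}
    - {"fingers":0.8,"linear":[0.0357,-0.0093,0],"twist":0}
    - {"fingers":0.8,"linear":[0.0357,-0.0093,0],"twist":0}
    - {"fingers":0.8,"linear":[0.0357,-0.0093,0],"twist":0}

```text
clock: 15.85
eef_pos: [437.7, 68.0, 121.7]
tool_rot: [-3.132, -0.005, 1.718]
force: [0.5, 0.3, 0.4]
width: 68.3
gripper_force: 0.0
```

Request:
drive_tool:
  motion:
    - {"fingers":0.8,"linear":[0.0357,-0.0093,0],"twist":0}
    - {"fingers":0.8,"linear":[0.0357,-0.0093,0],"twist":0}
    - {"fingers":0.8,"linear":[0,0,0],"twist":-0.12}
    - {"fingers":0.8,"linear":[0,0,0],"twist":-0.12}
    - {"fingers":0.8,"linear":[0,0,0],"twist":-0.12}

```text
clock: 16.27
eef_pos: [409.2, 135.8, 122.1]
tool_rot: [-3.134, -0.007, 2.088]
force: [0.2, 0.7, -0.9]
width: 68.2
gripper_force: 0.0
```

Request:
drive_tool:
  motion:
    - {"fingers":0.8,"linear":[0,0,0],"twist":-0.12}
    - {"fingers":0.8,"linear":[0,0,0],"twist":-0.12}
    - {"fingers":0.8,"linear":[0,0,0],"twist":-0.073}
    - {"fingers":0.8,"linear":[0,0,0],"twist":0}
    - {"fingers":0.8,"linear":[0,0,0],"twist":0}

```text
clock: 16.68
eef_pos: [410.1, 134.3, 122.4]
tool_rot: [-3.138, -0.009, 2.389]
force: [0.1, -1.0, 0.7]
width: 68.4
gripper_force: 0.0
```

Request:
drive_tool:
  motion:
    - {"fingers":0.8,"linear":[0,0,0],"twist":0}
    - {"fingers":0.8,"linear":[0,0,0],"twist":0}

```text
clock: 16.85
eef_pos: [410.6, 134.5, 122.9]
tool_rot: [-3.139, -0.008, 2.39]
force: [-0.2, 0.7, 0.2]
width: 68.6
gripper_force: 0.0
```

```bash
python3 - <<'E'
from cell import cams
from h import *
d=cams.get_image("wrist");np.savez("w5.npz",**d);cv2.imwrite("pics/w5.png",d["color"])
E
python3 go.py 411 135 20 137
```

```text
t 16.9 pos [410.7 134.6 123.1] yaw 136.9452672476576 q [-0.5  0.5  0.1  2.2 -0.2  0.4  0.6] w 68.25875313684358 F [-0.6  0.1  0.1] 0.0
to [411. 135.  20.] shift at current yaw [ -0.8   0.7 103. ] then twist -0.001 dist 103.05216480090871
```

View pics/w5.png

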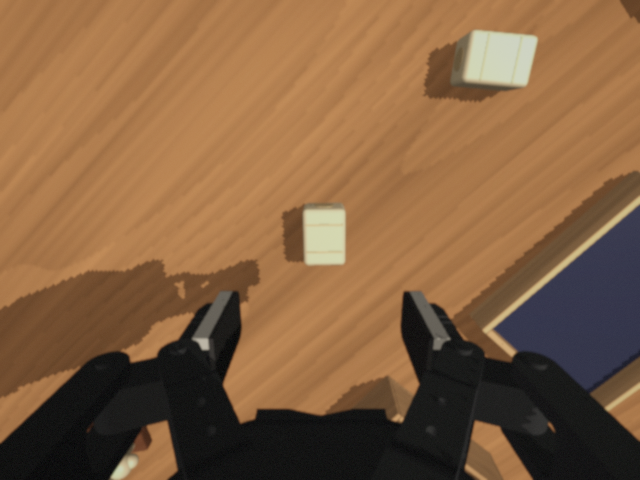

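The blank's top face at (325,235) is square to the fingers. The other blank is at (497,58).

Run:
```python
from h import *
d=dict(np.load("w5.npz"));T=dict(np.load("top0.npz"))
for s,t in(((325,235),(261,272)),((497,58),(189,275))):
    p,c=blob(d,"cream",s,45);q,_=blob(T,"cream",t,20)
    print(p,cv2.minAreaRect(np.array([plane(d,x[0],26)[:2] for x in c],np.float32)),tri(T,q,d,p))
```

```text
[324.25070028 235.30620669] ((411.9657897949219, 135.75112915039062), (29.4905948638916, 43.22018051147461), 48.02009963989258) (array([411.59892205, 135.43598544,  24.27339928]), np.float64(1.0662438937233119))
[499.30084075  57.77992087] ((401.8530578613281, 292.52593994140625), (41.58918380737305, 29.161991119384766), 41.954532623291016) (array([400.43361471, 290.93685102,  30.55234638]), np.float64(0.6794659640388466))
```

Request:
drive_tool:
  motion:
    - {"fingers":0.8,"linear":[0,0,0.02],"twist":0}
    - {"fingers":0.8,"linear":[0,0,0.02],"twist":0}
    - {"fingers":0.8,"linear":[0,0,0.02],"twist":0}
    - {"fingers":0.8,"linear":[0,0,0.015],"twist":0}
    - {"fingers":0.8,"linear":[0,0,0],"twist":0}

```text
clock: 17.32
eef_pos: [408.6, 134.6, 46.6]
tool_rot: [-3.134, -0.011, 2.39]
force: [-0.6, -0.9, -0.1]
width: 68.3
gripper_force: 0.0
```

Request:
drive_tool:
  motion:
    - {"fingers":0.8,"linear":[0,0,0],"twist":0}
    - {"fingers":0.8,"linear":[0,0,0],"twist":0}
    - {"fingers":0.8,"linear":[0,0,0],"twist":0}

```text
clock: 17.57
eef_pos: [411.6, 135.4, 49.6]
tool_rot: [-3.141, -0.007, 2.391]
force: [-0.0, -0.1, 1.0]
width: 68.4
gripper_force: 0.0
```

```bash
python3 go.py 411 135 8 137
```

```text
t 17.5667 pos [411.6 135.4  49.6] yaw 137.0098442249639 q [-0.5  0.7  0.1  2.2 -0.3  0.2  0.8] w 68.37272112513314 F [-0.  -0.1  1. ] 0.0
to [411. 135.   8.] shift at current yaw [-0.1 -0.7 41.6] then twist 0.0 dist 41.61027851809572
```

Request:
drive_tool:
  motion:
    - {"fingers":0.7,"linear":[0,0,0.015],"twist":0}
    - {"fingers":0.7,"linear":[0,0,0.013],"twist":0}
    - {"fingers":0.7,"linear":[0,0,0.01],"twist":0}
    - {"fingers":0.7,"linear":[0,0,0],"twist":0}
    - {"fingers":0.7,"linear":[0,0,0],"twist":0}

```text
clock: 17.98
eef_pos: [408.3, 135.8, 22.3]
tool_rot: [-3.135, -0.014, 2.391]
force: [0.3, -0.5, 0.3]
width: 60.0
gripper_force: 0.0
```

Request:
drive_tool:
  motion:
    - {"fingers":0.7,"linear":[0,0,0],"twist":0}
    - {"fingers":0.7,"linear":[0,0,0],"twist":0}

```text
clock: 18.15
eef_pos: [408.6, 135.9, 22.7]
tool_rot: [-3.137, -0.014, 2.391]
force: [-0.1, 0.2, -0.2]
width: 59.3
gripper_force: 0.0
```

```bash
python3 go.py 411.6 135.4 8 137
```

```text
t 18.15 pos [408.6 135.9  22.7] yaw 136.9961326324302 q [-0.6  0.8  0.2  2.3 -0.9  0.2  1.3] w 59.266198196946114 F [-0.1  0.2 -0.2] 0.0
to [411.6 135.4   8. ] shift at current yaw [-2.8  1.7 14.6] then twist -0.0 dist 14.969775747990361
```

Request:
drive_tool:
  motion:
    - {"fingers":0.7,"linear":[-0.0015,0.001,0.005],"twist":0}
    - {"fingers":0.7,"linear":[-0.001,0.001,0.005],"twist":0}
    - {"fingers":0.7,"linear":[0,0,0.005],"twist":0}
    - {"fingers":0.7,"linear":[0,0,0],"twist":0}
    - {"fingers":0.7,"linear":[0,0,0],"twist":0}

```text
clock: 18.57
eef_pos: [411.2, 135.6, 7.2]
tool_rot: [-3.136, -0.015, 2.39]
force: [-0.6, 0.3, -0.3]
width: 59.6
gripper_force: 0.0
```

Request:
drive_tool:
  motion:
    - {"fingers":0.7,"linear":[0,0,0],"twist":0}
    - {"fingers":0.7,"linear":[0,0,0],"twist":0}

```text
clock: 18.73
eef_pos: [411.3, 135.7, 7.3]
tool_rot: [-3.136, -0.015, 2.391]
force: [0.5, -0.3, -0.8]
width: 59.9
gripper_force: 0.0
```

```bash
python3 go.py 411.6 135.4 8 137; python3 -c "
from cell import monitor;print(monitor.read_state()['qpos'],monitor.read_state()['tool_rot'])"
```

```text
t 18.7333 pos [411.3 135.7   7.3] yaw 136.97655206468156 q [-0.6  0.8  0.3  2.2 -1.   0.2  1.5] w 59.856700165037715 F [ 0.5 -0.3 -0.8] 0.0
to [411.6 135.4   8. ] shift at current yaw [-0.4  0.  -0.7] then twist -0.0 dist 0.82662698091056
[-0.55749934  0.79742929  0.27204567  2.25278959 -1.04100366  0.23732845
  1.48569013] [-3.13620982 -0.0146874   2.39069183]
```

Request:
drive_tool:
  motion:
    - {"fingers":0,"linear":[0,0,0],"twist":0}
    - {"fingers":0,"linear":[0,0,0],"twist":0}
    - {"fingers":0,"linear":[0,0,0],"twist":0}
    - {"fingers":0,"linear":[0,0,0],"twist":0}
    - {"fingers":0,"linear":[0,0,0],"twist":0}

```text
clock: 19.15
eef_pos: [411.2, 135.7, 7.3]
tool_rot: [-3.136, -0.015, 2.39]
force: [-0.7, -0.9, 6.0]
width: 28.5
gripper_force: 59.7
```

Request:
drive_tool:
  motion:
    - {"fingers":0,"linear":[0,0,-0.015],"twist":0}
    - {"fingers":0,"linear":[0,0,-0.025],"twist":0}
    - {"fingers":0,"linear":[0,0,-0.03],"twist":0}
    - {"fingers":0,"linear":[0,0,-0.03],"twist":0}
    - {"fingers":0,"linear":[0,0,0],"twist":0}

```text
clock: 19.57
eef_pos: [414.9, 135.2, 110.6]
tool_rot: [-3.141, -0.011, 2.391]
force: [0.4, -0.3, -1.6]
width: 28.4
gripper_force: 59.6
```

Request:
drive_tool:
  motion:
    - {"fingers":0,"linear":[0,0,0],"twist":0}
    - {"fingers":0,"linear":[0,0,0],"twist":0}

```text
clock: 19.73
eef_pos: [412.1, 135.5, 106.6]
tool_rot: [-3.135, -0.015, 2.391]
force: [-0.6, -0.3, -0.6]
width: 29.1
gripper_force: 59.6
```

```bash
python3 go.py 619 40 107 137; python3 -c "
from cell import monitor;print(monitor.read_state()['tool_rot'])"
```

```text
t 19.7333 pos [412.1 135.5 106.6] yaw 137.02079053796405 q [-0.8  0.6  0.6  2.2 -0.8  0.5  1.3] w 29.09029630577886 F [-0.6 -0.3 -0.6] 59.62480902671814
to [619.  40. 107.] shift at current yaw [-216.4   71.2   -4.2] then twist 0.0 dist 227.9002449668182
[-3.13534135 -0.01539321  2.39146394]
```

Request:
drive_tool:
  motion:
    - {"fingers":0,"linear":[-0.036,0.0119,-0.0007],"twist":0}
    - {"fingers":0,"linear":[-0.036,0.0119,-0.0007],"twist":0}
    - {"fingers":0,"linear":[-0.036,0.0119,-0.0007],"twist":0}
    - {"fingers":0,"linear":[-0.036,0.0119,-0.0007],"twist":0}
    - {"fingers":0,"linear":[-0.036,0.0119,-0.0007],"twist":0}

```text
clock: 20.15
eef_pos: [585.1, 54.9, 105.4]
tool_rot: [-3.134, -0.018, 2.39]
force: [0.4, 0.3, -0.5]
width: 28.5
gripper_force: 59.5
```

Request:
drive_tool:
  motion:
    - {"fingers":0,"linear":[-0.036,0.0119,-0.0007],"twist":0}
    - {"fingers":0,"linear":[0,0,0],"twist":0}
    - {"fingers":0,"linear":[0,0,0],"twist":0}
    - {"fingers":0,"linear":[0,0,0.02],"twist":0}
    - {"fingers":0,"linear":[0,0,0],"twist":0}

```text
clock: 20.57
eef_pos: [615.0, 41.2, 83.4]
tool_rot: [-3.131, -0.022, 2.39]
force: [-0.3, -0.8, -1.7]
width: 29.1
gripper_force: 59.6
```

Request:
drive_tool:
  motion:
    - {"fingers":0,"linear":[0,0,0],"twist":0}
    - {"fingers":0,"linear":[0,0,0],"twist":0}
    - {"fingers":0,"linear":[0,0,0],"twist":0}

```text
clock: 20.82
eef_pos: [618.8, 40.3, 87.9]
tool_rot: [-3.136, -0.015, 2.391]
force: [0.2, -1.2, -1.0]
width: 29.3
gripper_force: 59.6
```

```bash
python3 - <<'E'
from cell import cams
from h import *
d=cams.get_image("wrist");np.savez("w6.npz",**d);cv2.imwrite("pics/w6.png",d["color"])
E
python3 go.py 619 40 14 137
```

```text
t 20.8667 pos [619.   40.3  88.1] yaw 136.9935600402573 q [-0.5  0.9  0.7  1.7 -0.7  0.8  1.3] w 28.911664935635656 F [-0.1  0.1 -0.5] 59.57332491874695
to [619.  40.  14.] shift at current yaw [-1.2  0.2 74.1] then twist -0.0 dist 74.11292902632847
```

View pics/w6.png

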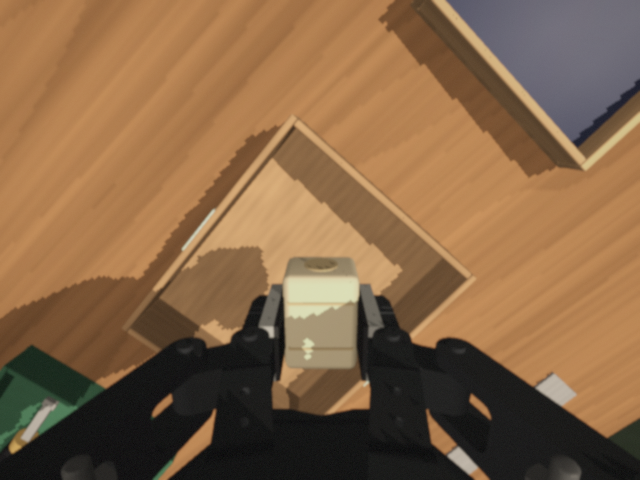

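The carton rim corners are at (294,118), (474,277) and (127,328), with the held blank over its interior. I'll check the numbers before lowering.

Run:
```python
from h import *
d=dict(np.load("w6.npz"))
P=[plane(d,u,45)[:2] for u in((294,118),(474,277),(127,328))];print(np.round(P,1),"centre",(P[1]+P[2])/2,[np.linalg.norm(P[0]-P[i]) for i in(1,2)])
v=P[2]-P[0];print(np.degrees(np.arctan2(v[1],v[0])))
```

```text
[[551.7  83.7]
 [683.5  98.6]
 [569.1 -73.1]] centre [626.33472355  12.70223341] [np.float64(132.6703658685666), np.float64(157.8434823425836)]
-83.64992443409092
```

Request:
drive_tool:
  motion:
    - {"fingers":0,"linear":[0,0,0.02],"twist":0}
    - {"fingers":0,"linear":[0,0,0.02],"twist":0}
    - {"fingers":0,"linear":[-0.001,0,0.02],"twist":0}
    - {"fingers":0,"linear":[0,0,0],"twist":0}
    - {"fingers":0,"linear":[0,0,0],"twist":0}

```text
clock: 21.28
eef_pos: [618.3, 39.7, 27.4]
tool_rot: [-3.135, -0.016, 2.391]
force: [0.3, -0.3, -0.8]
width: 28.8
gripper_force: 59.6
```

Request:
drive_tool:
  motion:
    - {"fingers":0,"linear":[0,0,0],"twist":0}
    - {"fingers":0,"linear":[0,0,0.005],"twist":0}
    - {"fingers":0,"linear":[0,0,0.005],"twist":0}
    - {"fingers":0,"linear":[0,0,0],"twist":0}
    - {"fingers":0,"linear":[0,0,0],"twist":0}

```text
clock: 21.7
eef_pos: [618.6, 39.8, 17.5]
tool_rot: [-3.136, -0.015, 2.391]
force: [-0.4, 1.1, -0.8]
width: 29.1
gripper_force: 59.6
```

Request:
drive_tool:
  motion:
    - {"fingers":0,"linear":[0,0,0.0025],"twist":0}
    - {"fingers":0,"linear":[0,0,0.002],"twist":0}
    - {"fingers":0,"linear":[0,0,0],"twist":0}
    - {"fingers":0.5,"linear":[0,0,0],"twist":0}
    - {"fingers":0.5,"linear":[0,0,0],"twist":0}

```text
clock: 22.12
eef_pos: [618.7, 39.6, 13.0]
tool_rot: [-3.136, -0.014, 2.391]
force: [0.1, -0.0, -0.0]
width: 42.2
gripper_force: 0.0
```

Request:
drive_tool:
  motion:
    - {"fingers":0.5,"linear":[0,0,0],"twist":0}
    - {"fingers":0.5,"linear":[0,0,-0.02],"twist":0}
    - {"fingers":0.5,"linear":[0,0,-0.04],"twist":0}
    - {"fingers":0.5,"linear":[0,0,-0.04],"twist":0}
    - {"fingers":0.9,"linear":[0,0,-0.01],"twist":0}

```text
clock: 22.53
eef_pos: [623.8, 37.9, 128.9]
tool_rot: [-3.141, -0.007, 2.39]
force: [0.7, -1.0, 0.6]
width: 53.4
gripper_force: 0.0
```

Request:
drive_tool:
  motion:
    - {"fingers":0.9,"linear":[0,0,0],"twist":0.04}
    - {"fingers":0.9,"linear":[0,0,0],"twist":0.047}
    - {"fingers":0.9,"linear":[0,0,0],"twist":0}
    - {"fingers":0.9,"linear":[0,0,0],"twist":0}
    - {"fingers":0.9,"linear":[0,0,0],"twist":0}

```text
clock: 22.95
eef_pos: [620.0, 39.1, 122.6]
tool_rot: [-3.134, -0.014, 2.305]
force: [0.3, -0.0, 0.7]
width: 77.2
gripper_force: 0.0
```

```bash
python3 go.py 401 291.5 110 132
```

```text
t 22.95 pos [620.   39.1 122.6] yaw 132.0529060496903 q [-0.5  0.8  0.7  1.7 -0.7  0.9  1.2] w 77.17930854493994 F [ 0.3 -0.   0.7] 0.0
to [401.  291.5 110. ] shift at current yaw [333.9   6.5  17.4] then twist 0.001 dist 334.41572372140155
```

Request:
drive_tool:
  motion:
    - {"fingers":0.9,"linear":[0.0371,0.0007,0.002],"twist":0}
    - {"fingers":0.9,"linear":[0.0371,0.0007,0.002],"twist":0}
    - {"fingers":0.9,"linear":[0.0371,0.0007,0.002],"twist":0}
    - {"fingers":0.9,"linear":[0.0371,0.0007,0.002],"twist":0}
    - {"fingers":0.9,"linear":[0.0371,0.0007,0.002],"twist":0}

```text
clock: 23.37
eef_pos: [497.3, 180.2, 115.2]
tool_rot: [-3.134, -0.014, 2.304]
force: [0.8, 1.5, -0.4]
width: 77.1
gripper_force: 0.0
```

Request:
drive_tool:
  motion:
    - {"fingers":0.9,"linear":[0.0371,0.0007,0.002],"twist":0}
    - {"fingers":0.9,"linear":[0.0371,0.0007,0.002],"twist":0}
    - {"fingers":0.9,"linear":[0.0371,0.0007,0.002],"twist":0}
    - {"fingers":0.9,"linear":[0.0371,0.0007,0.002],"twist":0}
    - {"fingers":0.9,"linear":[0,0,0],"twist":0}

```text
clock: 23.78
eef_pos: [394.2, 298.3, 108.1]
tool_rot: [-3.13, -0.021, 2.316]
force: [-1.5, -0.2, 0.1]
width: 77.1
gripper_force: 0.0
```

Request:
drive_tool:
  motion:
    - {"fingers":0.9,"linear":[0,0,0],"twist":0}
    - {"fingers":0.9,"linear":[0,0,0],"twist":0}
    - {"fingers":0.9,"linear":[0,0,0],"twist":0}
    - {"fingers":0.9,"linear":[0,0,0],"twist":0}

```text
clock: 24.12
eef_pos: [402.6, 290.2, 109.8]
tool_rot: [-3.135, -0.013, 2.301]
force: [-0.1, -0.4, -0.6]
width: 76.8
gripper_force: 0.0
```

```bash
python3 - <<'E'
from cell import cams
from h import *
d=cams.get_image("wrist");np.savez("w7.npz",**d)
T=dict(np.load("top0.npz"))
p,c=blob(d,"cream",proj(d,[401,291.5,26]),60);q,_=blob(T,"cream",(189,275),20)
print(p,cv2.minAreaRect(np.array([plane(d,x[0],26)[:2] for x in c],np.float32)),tri(T,q,d,p))
E
python3 go.py 401 291.5 20 132
```

```text
[323.61310699 237.73318858] ((401.0369873046875, 293.184326171875), (41.37816619873047, 30.921253204345703), 41.95642852783203) (array([400.95459016, 292.6260603 ,  24.76075953]), np.float64(1.2502641217338264))
t 24.1667 pos [402.4 290.3 109.7] yaw 131.84413623906698 q [-1.1  0.7  0.7  2.1 -0.8  0.7  0.9] w 76.88585290237019 F [ 0.7 -0.2  0.2] 0.0
to [401.  291.5  20. ] shift at current yaw [ 0.6  0.3 89.8] then twist -0.003 dist 89.76506188443282
```

Request:
drive_tool:
  motion:
    - {"fingers":0.9,"linear":[0.001,0,0.02],"twist":0}
    - {"fingers":0.9,"linear":[0.0005,0.0005,0.02],"twist":0}
    - {"fingers":0.9,"linear":[0,0,0.02],"twist":0}
    - {"fingers":0.9,"linear":[0,0,0],"twist":0}
    - {"fingers":0.9,"linear":[0,0,0],"twist":0}

```text
clock: 24.58
eef_pos: [400.0, 292.1, 49.3]
tool_rot: [-3.133, -0.014, 2.302]
force: [-0.7, 0.6, 0.7]
width: 76.9
gripper_force: 0.0
```

Request:
drive_tool:
  motion:
    - {"fingers":0.9,"linear":[0,0,0],"twist":0}
    - {"fingers":0.9,"linear":[0,0,0],"twist":0}
    - {"fingers":0.9,"linear":[0,0,0],"twist":0}

```text
clock: 24.83
eef_pos: [400.5, 293.6, 50.6]
tool_rot: [-3.136, -0.014, 2.303]
force: [0.2, -0.4, 0.2]
width: 76.7
gripper_force: 0.0
```

```bash
python3 go.py 401 292.8 8 132
```

```text
t 24.8333 pos [400.5 293.6  50.6] yaw 131.98035180938314 q [-1.1  0.8  0.6  2.1 -0.9  0.5  1. ] w 76.67389188306531 F [ 0.2 -0.4  0.2] 0.0
to [401.  292.8   8. ] shift at current yaw [-1.5  0.1 42.6] then twist -0.0 dist 42.63757810710595
```

Request:
drive_tool:
  motion:
    - {"fingers":0.9,"linear":[-0.001,0,0.015],"twist":0}
    - {"fingers":0.9,"linear":[0,0,0.015],"twist":0}
    - {"fingers":0.9,"linear":[0,0,0.012],"twist":0}
    - {"fingers":0.9,"linear":[0,0,0],"twist":0}
    - {"fingers":0.9,"linear":[0,0,0],"twist":0}

```text
clock: 25.25
eef_pos: [399.9, 292.8, 7.9]
tool_rot: [-3.134, -0.014, 2.303]
force: [0.5, -0.5, -0.1]
width: 76.9
gripper_force: 0.0
```

Request:
drive_tool:
  motion:
    - {"fingers":0.9,"linear":[0,0,0],"twist":0}
    - {"fingers":0,"linear":[0,0,0],"twist":0}
    - {"fingers":0,"linear":[0,0,0],"twist":0}
    - {"fingers":0,"linear":[0,0,0],"twist":0}
    - {"fingers":0,"linear":[0,0,0],"twist":0}

```text
clock: 25.67
eef_pos: [400.1, 293.1, 8.5]
tool_rot: [-3.136, -0.014, 2.304]
force: [-0.2, -1.7, 7.3]
width: 40.6
gripper_force: 61.0
```

Request:
drive_tool:
  motion:
    - {"fingers":0,"linear":[0,0,0],"twist":0}
    - {"fingers":0,"linear":[0,0,-0.015],"twist":0}
    - {"fingers":0,"linear":[0,0,-0.025],"twist":0}
    - {"fingers":0,"linear":[0,0,-0.03],"twist":0}
    - {"fingers":0,"linear":[0,0,-0.03],"twist":0}

```text
clock: 26.08
eef_pos: [400.8, 291.7, 108.6]
tool_rot: [-3.133, -0.014, 2.303]
force: [0.5, 0.4, -0.3]
width: 40.9
gripper_force: 60.8
```

Request:
drive_tool:
  motion:
    - {"fingers":0,"linear":[0,0,0],"twist":0}
    - {"fingers":0,"linear":[0,0,0],"twist":0}
    - {"fingers":0,"linear":[0,0,0],"twist":0}

```text
clock: 26.33
eef_pos: [400.6, 292.5, 107.4]
tool_rot: [-3.134, -0.015, 2.304]
force: [-0.5, 0.0, -1.3]
width: 40.7
gripper_force: 60.8
```

```bash
python3 go.py 628 -23 110 132
```

```text
t 26.3333 pos [400.6 292.5 107.4] yaw 132.02576865456953 q [-1.1  0.7  0.7  2.1 -0.8  0.7  0.9] w 40.680767361989666 F [-0.5  0.  -1.3] 60.773502588272095
to [628. -23. 110.] shift at current yaw [-386.5  -42.4   -8. ] then twist 0.0 dist 388.9352425208353
```

Request:
drive_tool:
  motion:
    - {"fingers":0,"linear":[-0.0382,-0.0039,-0.0008],"twist":0}
    - {"fingers":0,"linear":[-0.0382,-0.0039,-0.0008],"twist":0}
    - {"fingers":0,"linear":[-0.0382,-0.0039,-0.0008],"twist":0}
    - {"fingers":0,"linear":[-0.0382,-0.0039,-0.0008],"twist":0}
    - {"fingers":0,"linear":[-0.0382,-0.0039,-0.0008],"twist":0}

```text
clock: 26.75
eef_pos: [514.3, 135.7, 107.6]
tool_rot: [-3.132, -0.016, 2.304]
force: [1.2, -0.4, -0.1]
width: 40.3
gripper_force: 60.8
```

Request:
drive_tool:
  motion:
    - {"fingers":0,"linear":[-0.0382,-0.0039,-0.0008],"twist":0}
    - {"fingers":0,"linear":[-0.0382,-0.0039,-0.0008],"twist":0}
    - {"fingers":0,"linear":[-0.0382,-0.0039,-0.0008],"twist":0}
    - {"fingers":0,"linear":[-0.0382,-0.0039,-0.0008],"twist":0}
    - {"fingers":0,"linear":[-0.0382,-0.0039,-0.0008],"twist":0}

```text
clock: 27.17
eef_pos: [627.7, -19.3, 108.6]
tool_rot: [-3.132, -0.017, 2.303]
force: [0.6, 0.6, -0.5]
width: 40.2
gripper_force: 60.8
```

Request:
drive_tool:
  motion:
    - {"fingers":0,"linear":[0,0,0],"twist":0}
    - {"fingers":0,"linear":[0,0,0],"twist":0}
    - {"fingers":0,"linear":[0,0,0],"twist":0}
    - {"fingers":0,"linear":[0,0,0],"twist":0}

```text
clock: 27.5
eef_pos: [626.6, -15.8, 109.2]
tool_rot: [-3.133, -0.017, 2.305]
force: [-0.3, 0.4, -0.2]
width: 40.2
gripper_force: 60.8
```

```bash
python3 - <<'E'
from cell import cams
from h import *
d=cams.get_image("wrist");np.savez("w8.npz",**d);cv2.imwrite("pics/w8.png",d["color"])
E
python3 go.py 627.5 -18 15 132
```

```text
t 27.55 pos [626.9 -15.6 109.5] yaw 132.10360524821363 q [-0.4  0.9  0.7  1.7 -0.7  0.9  1.3] w 40.570836423345824 F [ 0.2 -0.5 -0.6] 60.76383590698242
to [627.5 -18.   15. ] shift at current yaw [-3.8 -0.4 94.5] then twist 0.002 dist 94.56363727037211
```

View pics/w8.png

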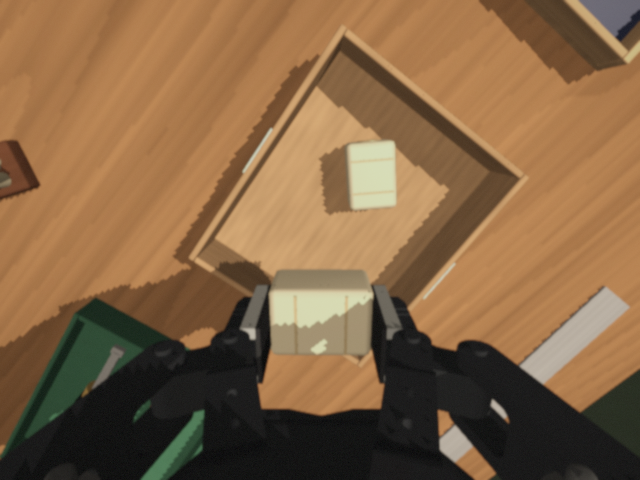

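The first blank rests in the carton at (372,175), and the second hangs over the free half. Lowering.

Request:
drive_tool:
  motion:
    - {"fingers":0,"linear":[-0.003,0,0.02],"twist":0}
    - {"fingers":0,"linear":[0,0,0.02],"twist":0}
    - {"fingers":0,"linear":[-0.001,0,0.02],"twist":0}
    - {"fingers":0,"linear":[0,0,0.02],"twist":0}
    - {"fingers":0,"linear":[0,0,0],"twist":0}

```text
clock: 27.97
eef_pos: [626.1, -17.6, 26.7]
tool_rot: [-3.13, -0.02, 2.306]
force: [-0.6, 0.8, -0.4]
width: 41.0
gripper_force: 60.8
```

Request:
drive_tool:
  motion:
    - {"fingers":0,"linear":[0,0,0],"twist":0}
    - {"fingers":0,"linear":[0,0,0],"twist":0}
    - {"fingers":0,"linear":[0,0,0.005],"twist":0}
    - {"fingers":0,"linear":[0,0,0.004],"twist":0}
    - {"fingers":0,"linear":[0,0,0],"twist":0}

```text
clock: 28.38
eef_pos: [629.2, -19.9, 21.4]
tool_rot: [-3.134, -0.014, 2.304]
force: [-0.2, 0.0, -1.3]
width: 40.8
gripper_force: 60.8
```

Request:
drive_tool:
  motion:
    - {"fingers":0,"linear":[0,0,0],"twist":0}
    - {"fingers":0,"linear":[0,0,0],"twist":0}

```text
clock: 28.55
eef_pos: [629.4, -20.3, 21.7]
tool_rot: [-3.135, -0.014, 2.304]
force: [-0.5, -0.2, -0.9]
width: 40.5
gripper_force: 60.8
```

Request:
drive_tool:
  motion:
    - {"fingers":0,"linear":[0,0,0.004],"twist":0}
    - {"fingers":0,"linear":[0,0,0.003],"twist":0}
    - {"fingers":0,"linear":[0,0,0.001],"twist":0}
    - {"fingers":0,"linear":[0,0,0],"twist":0}
    - {"fingers":0,"linear":[0,0,0],"twist":0}

```text
clock: 28.97
eef_pos: [629.1, -20.2, 13.6]
tool_rot: [-3.134, -0.014, 2.304]
force: [-1.4, -0.5, 3.9]
width: 40.7
gripper_force: 61.0
```

Request:
drive_tool:
  motion:
    - {"fingers":0.65,"linear":[0,0,0],"twist":0}
    - {"fingers":0.65,"linear":[0,0,0],"twist":0}
    - {"fingers":0.65,"linear":[0,0,0],"twist":0}
    - {"fingers":0.65,"linear":[0,0,-0.02],"twist":0}
    - {"fingers":0.65,"linear":[0,0,-0.04],"twist":0}

```text
clock: 29.38
eef_pos: [626.5, -19.6, 69.6]
tool_rot: [-3.128, -0.021, 2.304]
force: [0.4, 0.2, 0.2]
width: 55.4
gripper_force: 0.0
```

Request:
drive_tool:
  motion:
    - {"fingers":0.65,"linear":[0,0,-0.04],"twist":0}
    - {"fingers":0.65,"linear":[0,0,-0.02],"twist":0}
    - {"fingers":0.65,"linear":[0,0,0],"twist":0}
    - {"fingers":0.65,"linear":[0,0,0],"twist":0}
    - {"fingers":0.65,"linear":[0,0,0],"twist":0}

```text
clock: 29.8
eef_pos: [630.2, -20.3, 132.4]
tool_rot: [-3.133, -0.016, 2.304]
force: [0.2, 0.1, -0.4]
width: 54.9
gripper_force: 0.0
```

```bash
python3 - <<'E'
from h import *
d=dict(np.load("w1.npz"))  # bear seen at (130,300), from the red grasp
print("w1",plane(d,(133,302),36)[:2])
d=dict(np.load("w3.npz"));print("w3",plane(d,(497,304),48)[:2])
# base corners, z=12 (w1: far-side edge (112,262),(186,265); w3: front edge (440,274),(472,248))
a=dict(np.load("w1.npz"));print([plane(a,u,12)[:2].round(1) for u in((112,262),(186,265),(183,305))],[plane(d,u,12)[:2].round(1) for u in((440,274),(472,248))])
E
python3 go.py 424 -138 150 59.4
```

```text
w1 [ 424.7590948  -140.02450928]
w3 [ 429.51976977 -134.32705361]
[array([ 454.4, -126. ]), array([ 429. , -176.5]), array([ 400.3, -156.7])] [array([ 428.5, -106.2]), array([ 454.4, -122. ])]
t 29.8 pos [630.2 -20.3 132.4] yaw 132.00345667519233 q [-0.4  0.8  0.7  1.7 -0.7  0.9  1.3] w 54.85847785218569 F [ 0.2  0.1 -0.4] 0.0
to [ 424. -138.  150.] shift at current yaw [  50.8 -232.1  -14.9] then twist 1.267 dist 238.08775154250338
```

Request:
drive_tool:
  motion:
    - {"fingers":0.65,"linear":[0.0078,-0.0384,-0.0025],"twist":0}
    - {"fingers":0.65,"linear":[0.0078,-0.0384,-0.0025],"twist":0}
    - {"fingers":0.65,"linear":[0.0078,-0.0384,-0.0025],"twist":0}
    - {"fingers":0.65,"linear":[0.0078,-0.0384,-0.0025],"twist":0}
    - {"fingers":0.65,"linear":[0.0078,-0.0384,-0.0025],"twist":0}

```text
clock: 30.22
eef_pos: [459.5, -120.5, 146.5]
tool_rot: [-3.132, -0.017, 2.304]
force: [1.5, -1.2, 0.4]
width: 55.6
gripper_force: 0.0
```

Request:
drive_tool:
  motion:
    - {"fingers":0.65,"linear":[0.0078,-0.0384,-0.0025],"twist":0}
    - {"fingers":0.65,"linear":[0,0,0],"twist":0.12}
    - {"fingers":0.65,"linear":[0,0,0],"twist":0.12}
    - {"fingers":0.65,"linear":[0,0,0],"twist":0.12}
    - {"fingers":0.65,"linear":[0,0,0],"twist":0.12}

```text
clock: 30.63
eef_pos: [427.5, -140.1, 149.7]
tool_rot: [-3.126, -0.01, 1.817]
force: [0.7, 0.5, -0.8]
width: 55.6
gripper_force: 0.0
```

Request:
drive_tool:
  motion:
    - {"fingers":0.65,"linear":[0,0,0],"twist":0.12}
    - {"fingers":0.65,"linear":[0,0,0],"twist":0.12}
    - {"fingers":0.65,"linear":[0,0,0],"twist":0.12}
    - {"fingers":0.65,"linear":[0,0,0],"twist":0.12}
    - {"fingers":0.65,"linear":[0,0,0],"twist":0.12}

```text
clock: 31.05
eef_pos: [427.6, -139.8, 149.5]
tool_rot: [-3.123, 0.001, 1.218]
force: [-1.5, 0.1, -0.0]
width: 55.7
gripper_force: 0.0
```

Request:
drive_tool:
  motion:
    - {"fingers":0.65,"linear":[0,0,0],"twist":0.12}
    - {"fingers":0.65,"linear":[0,0,0],"twist":0.04}
    - {"fingers":0.65,"linear":[0,0,0],"twist":0}
    - {"fingers":0.65,"linear":[0,0,0],"twist":0}
    - {"fingers":0.65,"linear":[0,0,0],"twist":0}

```text
clock: 31.47
eef_pos: [428.2, -140.1, 150.1]
tool_rot: [-3.124, 0.003, 1.065]
force: [0.4, -0.2, 0.2]
width: 55.8
gripper_force: 0.0
```

```bash
python3 go.py 428 -140 150 61
python3 - <<'E'
from cell import cams
from h import *
d=cams.get_image("wrist");np.savez("w9.npz",**d)
t=cams.get_image("top");np.savez("top2.npz",**t)
x,y=map(int,proj(d,[428,-140,30]));x=min(max(x,160),480);y=min(max(y,120),360);print(x,y)
a=cv2.resize(d["color"][y-120:y+120,x-160:x+160],(800,600),interpolation=cv2.INTER_CUBIC);cv2.imwrite("pics/w9.png",a)
b=t["color"][120:240,180:480];cv2.imwrite("pics/top2.png",cv2.resize(b,(800,320),interpolation=cv2.INTER_CUBIC))
E
```

```text
t 31.4667 pos [ 428.2 -140.1  150.1] yaw 61.01660152279302 q [-0.4  0.7  1.1  2.1 -0.9  0.8  0.7] w 55.789126701858244 F [ 0.4 -0.2  0.2] 0.0
to [ 428. -140.  150.] shift at current yaw [ 0.  -0.2  0.1] then twist 0.0 dist 0.2425366091604388
322 224
```

View pics/w9.png

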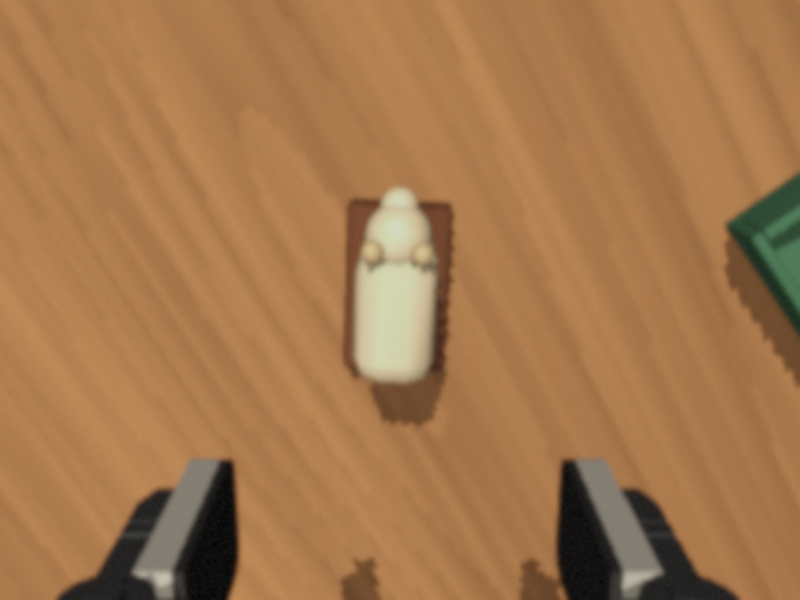

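View pics/top2.png

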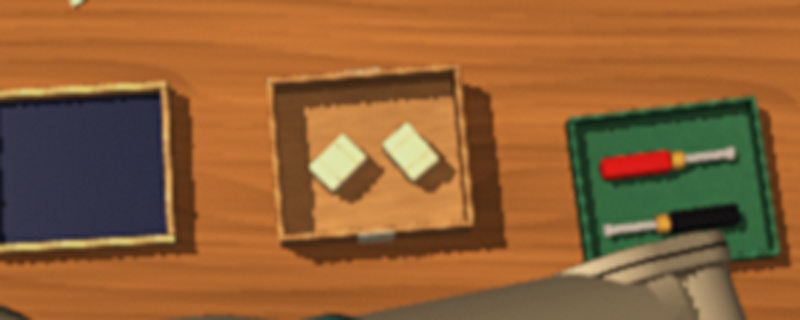

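Both gravers lie flat in the green tray and both blanks are in the carton. Bear: trunk at crop x 355-437, y 260-382, base's front edge at (350,200)-(452,204), aligned with the tool.

```bash
python3 - <<'E'
from h import *
d=dict(np.load("w9.npz"));T=dict(np.load("top0.npz"));f=lambda u:(u[0]/2.5+162,u[1]/2.5+104)
print("trunk",plane(d,f((396,320)),45)[:2])
C=[plane(d,f(u),12)[:2] for u in((350,200),(452,204),(346,374))];print("base c",(C[1]+C[2])/2,[np.linalg.norm(C[0]-C[i]) for i in(1,2)])
v=C[0]-C[2];w=C[0]-C[1];print("yaw",np.degrees(np.arctan2(v[1],v[0])),np.degrees(np.arctan2(w[1],w[0]))-90)
p,c=blob(d,"cream",f((396,300)),50);q,_=blob(T,"cream",(383,268),20)
print(p,cv2.minAreaRect(np.array([plane(d,x[0],42)[:2] for x in c],np.float32)),tri(T,q,d,p))
E
python3 go.py 425 -139 60 61;python3 -c "
from cell import monitor;print(monitor.read_state()['qpos'],monitor.read_state()['tool_rot'])"
```

```text
trunk [ 425.96688807 -140.21003707]
base c [ 425.65210781 -140.5285086 ] [np.float64(32.473140672086544), np.float64(59.12301817179424)]
yaw 58.77003677305152 58.884627632763966
[319.60583675 220.59142727] ((430.2213439941406, -131.70968627929688), (57.71528244018555, 22.08573341369629), 58.37164306640625) (array([ 427.22253125, -136.20511936,   28.58100984]), np.float64(0.126975020430578))
t 31.5667 pos [ 428.5 -140.2  150.5] yaw 60.98738452264873 q [-0.4  0.7  1.1  2.1 -0.9  0.8  0.7] w 55.49316283984097 F [-0.1 -0.9 -0.4] 0.0
to [ 425. -139.   60.] shift at current yaw [-0.4 -2.1 90.6] then twist -0.0 dist 90.59588348044106
[-0.39793686  0.7363713   1.05251049  2.13906998 -0.90168754  0.83480034
  0.72599095] [-3.12529224e+00  2.25942840e-03  1.06443066e+00]
```

Request:
drive_tool:
  motion:
    - {"fingers":0.65,"linear":[-0.0007,-0.001,0.02],"twist":0.038}
    - {"fingers":0.65,"linear":[0,0,0.02],"twist":0}
    - {"fingers":0.65,"linear":[0,0,0.02],"twist":0}
    - {"fingers":0.65,"linear":[0,0,0.015],"twist":0}
    - {"fingers":0.65,"linear":[0,0,0],"twist":0}

```text
clock: 31.98
eef_pos: [425.1, -139.0, 74.0]
tool_rot: [-3.122, 0.002, 1.026]
force: [0.1, 1.2, 0.5]
width: 55.7
gripper_force: 0.0
```

Request:
drive_tool:
  motion:
    - {"fingers":0.65,"linear":[0,0,0],"twist":0}
    - {"fingers":0.65,"linear":[0,0,0],"twist":0}
    - {"fingers":0.65,"linear":[0,0,0],"twist":0}
    - {"fingers":0.65,"linear":[0,0,0],"twist":0}

```text
clock: 32.32
eef_pos: [426.9, -140.3, 76.6]
tool_rot: [-3.128, 0.003, 1.026]
force: [-0.7, 1.1, 0.1]
width: 55.5
gripper_force: 0.0
```

```bash
python3 go.py 425.8 -139.8 19 58.8;python3 -c "
from cell import monitor;print(monitor.read_state()['qpos'],monitor.read_state()['tool_rot'])"
```

```text
t 32.3167 pos [ 426.9 -140.3   76.6] yaw 58.78568431334009 q [-0.3  0.8  0.8  2.2 -1.1  0.7  0.8] w 55.53529509125296 F [-0.7  1.1  0.1] 0.0
to [ 425.8 -139.8   19. ] shift at current yaw [ 0.  -0.4 57.6] then twist -0.0 dist 57.57380438065666
[-0.27038507  0.80779563  0.83443096  2.19488016 -1.07299956  0.6547029
  0.81541356] [-3.12755011e+00  2.83666631e-03  1.02600374e+00]
```

Request:
drive_tool:
  motion:
    - {"fingers":0.65,"linear":[0,0,0.01],"twist":0}
    - {"fingers":0.65,"linear":[0,0,0.01],"twist":0}
    - {"fingers":0.65,"linear":[0,0,0],"twist":0}
    - {"fingers":0.65,"linear":[0,0,0],"twist":0}
    - {"fingers":0.65,"linear":[0,0,0],"twist":0}

```text
clock: 32.73
eef_pos: [426.3, -140.2, 56.3]
tool_rot: [-3.127, 0.003, 1.026]
force: [0.1, -0.4, 0.2]
width: 55.8
gripper_force: 0.0
```

```bash
python3 go.py 425.8 -139.8 19 58.8;python3 -c "
from cell import monitor;print(monitor.read_state()['qpos'],monitor.read_state()['tool_rot'])"
```

```text
t 32.7333 pos [ 426.3 -140.2   56.3] yaw 58.75921810471987 q [-0.2  0.8  0.7  2.2 -1.1  0.6  0.8] w 55.835622657467994 F [ 0.1 -0.4  0.2] 0.0
to [ 425.8 -139.8   19. ] shift at current yaw [ 0.2 -0.1 37.3] then twist -0.001 dist 37.349814438440426
[-0.19974773  0.80532194  0.71030356  2.20322659 -1.0818163   0.56184854
  0.80996414] [-3.12674534e+00  2.89554959e-03  1.02554182e+00]
```

Tracking well. Continue down.

Request:
drive_tool:
  motion:
    - {"fingers":0.65,"linear":[0,0,0.01],"twist":0}
    - {"fingers":0.65,"linear":[0,0,0.01],"twist":0}
    - {"fingers":0.65,"linear":[0,0,0.01],"twist":0}
    - {"fingers":0.65,"linear":[0,0,0],"twist":0}
    - {"fingers":0.65,"linear":[0,0,0],"twist":0}

```text
clock: 33.15
eef_pos: [425.5, -140.0, 26.1]
tool_rot: [-3.126, 0.003, 1.025]
force: [-0.3, 0.2, 0.4]
width: 55.4
gripper_force: 0.0
```

Request:
drive_tool:
  motion:
    - {"fingers":0.65,"linear":[0,0,0.004],"twist":0}
    - {"fingers":0.65,"linear":[0,0,0.003],"twist":0}
    - {"fingers":0.65,"linear":[0,0,0],"twist":0}
    - {"fingers":0.65,"linear":[0,0,0],"twist":0}
    - {"fingers":0.65,"linear":[0,0,0],"twist":0}

```text
clock: 33.57
eef_pos: [425.5, -139.7, 18.9]
tool_rot: [-3.126, 0.003, 1.026]
force: [0.5, 0.1, -0.3]
width: 55.1
gripper_force: 0.0
```

```bash
python3 go.py 425.8 -139.8 19 58.8
python3 - <<'E'
from cell import cams
from h import *
d=cams.get_image("wrist");cv2.imwrite("pics/w10.png",d["color"])
E
```

```text
t 33.5667 pos [ 425.5 -139.7   18.9] yaw 58.774496130706865 q [-0.1  0.8  0.5  2.2 -1.1  0.4  0.8] w 55.068822421172094 F [ 0.5  0.1 -0.3] 0.0
to [ 425.8 -139.8   19. ] shift at current yaw [ 0.1  0.3 -0.1] then twist -0.0 dist 0.2952820961265583
```

View pics/w10.png

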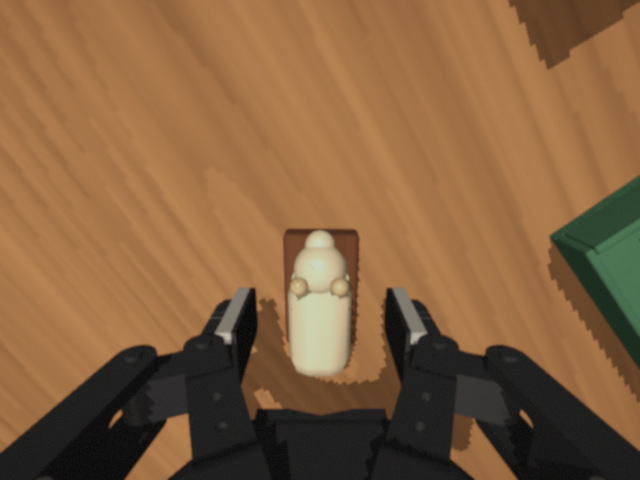

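The trunk (320,330) sits centred and square between the pads. Closing and lifting gently.

Request:
drive_tool:
  motion:
    - {"fingers":0,"linear":[0,0,0],"twist":0}
    - {"fingers":0,"linear":[0,0,0],"twist":0}
    - {"fingers":0,"linear":[0,0,0],"twist":0}
    - {"fingers":0,"linear":[0,0,0],"twist":0}
    - {"fingers":0,"linear":[0,0,0],"twist":0}

```text
clock: 34.03
eef_pos: [425.6, -139.7, 19.1]
tool_rot: [-3.126, 0.003, 1.026]
force: [-0.8, 0.7, 4.0]
width: 23.1
gripper_force: 59.0
```

Request:
drive_tool:
  motion:
    - {"fingers":0,"linear":[0,0,0],"twist":0}
    - {"fingers":0,"linear":[0,0,0],"twist":0}
    - {"fingers":0,"linear":[0,0,-0.005],"twist":0}
    - {"fingers":0,"linear":[0,0,-0.01],"twist":0}
    - {"fingers":0,"linear":[0,0,-0.01],"twist":0}

```text
clock: 34.45
eef_pos: [425.3, -139.8, 43.9]
tool_rot: [-3.125, 0.003, 1.025]
force: [-0.6, 0.5, -0.9]
width: 23.3
gripper_force: 58.9
```

Request:
drive_tool:
  motion:
    - {"fingers":0,"linear":[0,0,-0.015],"twist":0}
    - {"fingers":0,"linear":[0,0,-0.02],"twist":0}
    - {"fingers":0,"linear":[0,0,-0.02],"twist":0}
    - {"fingers":0,"linear":[0,0,-0.015],"twist":0}
    - {"fingers":0,"linear":[0,0,-0.01],"twist":0}

```text
clock: 34.87
eef_pos: [427.2, -140.4, 125.1]
tool_rot: [-3.127, 0.003, 1.026]
force: [-0.0, 0.4, -1.0]
width: 23.3
gripper_force: 58.9
```

Request:
drive_tool:
  motion:
    - {"fingers":0,"linear":[0,0,0],"twist":0}
    - {"fingers":0,"linear":[0,0,0],"twist":0}
    - {"fingers":0,"linear":[0,0,0],"twist":0}

```text
clock: 35.12
eef_pos: [426.6, -139.8, 123.1]
tool_rot: [-3.125, 0.003, 1.026]
force: [-0.2, -0.7, -0.3]
width: 23.0
gripper_force: 59.0
```

```bash
python3 - <<'E'
from h import *
T=dict(np.load("top2.npz"));S=dict(np.load("scene0.npz"))
p,c=blob(T,"navy",(209,183),45)
print(cv2.minAreaRect(np.array([plane(T,x[0],25)[:2] for x in c],np.float32)))
# outer rim corners in the scene view, read off, z=25
P=[plane(S,u,25)[:2] for u in((389,277),(454,282),(453,328),(386,322))];print(np.round(P,1),np.mean(P,0))
# wrist view w6: tray's near rim corner (585,168)
d=dict(np.load("w6.npz"));print(plane(d,(585,168),25)[:2])
E
python3 go.py 608 259 124 58.8
```

```text
((607.139892578125, 256.37823486328125), (114.85234069824219, 140.0638885498047), 4.95897912979126)
[[561.6 171.1]
 [533.5 334.8]
 [675.9 344.3]
 [701.2 189.4]] [618.06933682 259.87825137]
[684.24498604 186.30858258]
t 35.1167 pos [ 426.6 -139.8  123.1] yaw 58.7878043028461 q [-0.2  0.7  0.8  2.2 -0.8  0.6  0.6] w 22.97884083612459 F [-0.2 -0.7 -0.3] 58.951125741004944
to [608. 259. 124.] shift at current yaw [435.1 -51.6  -1.3] then twist -0.0 dist 438.15542614986407
```

Request:
drive_tool:
  motion:
    - {"fingers":0,"linear":[0.015,-0.0018,0],"twist":0}
    - {"fingers":0,"linear":[0.025,-0.003,0],"twist":0}
    - {"fingers":0,"linear":[0.03,-0.0036,0],"twist":0}
    - {"fingers":0,"linear":[0.03,-0.0036,0],"twist":0}
    - {"fingers":0,"linear":[0.03,-0.0036,0],"twist":0}

```text
clock: 35.53
eef_pos: [480.8, -19.9, 122.6]
tool_rot: [-3.124, 0.004, 1.025]
force: [0.2, -0.3, -0.7]
width: 23.2
gripper_force: 58.9
```

Request:
drive_tool:
  motion:
    - {"fingers":0,"linear":[0.03,-0.0036,0],"twist":0}
    - {"fingers":0,"linear":[0.03,-0.0036,0],"twist":0}
    - {"fingers":0,"linear":[0.03,-0.0036,0],"twist":0}
    - {"fingers":0,"linear":[0.03,-0.0036,0],"twist":0}
    - {"fingers":0,"linear":[0.03,-0.0036,0],"twist":0}

```text
clock: 35.95
eef_pos: [543.1, 118.0, 122.1]
tool_rot: [-3.124, 0.004, 1.026]
force: [0.1, 0.1, -0.7]
width: 23.4
gripper_force: 58.9
```

Request:
drive_tool:
  motion:
    - {"fingers":0,"linear":[0.03,-0.0036,0],"twist":0}
    - {"fingers":0,"linear":[0.03,-0.0036,0],"twist":0}
    - {"fingers":0,"linear":[0.03,-0.0036,0],"twist":0}
    - {"fingers":0,"linear":[0.03,-0.0036,0],"twist":0}
    - {"fingers":0,"linear":[0.02,-0.0025,0],"twist":0}

```text
clock: 36.37
eef_pos: [601.5, 248.6, 121.2]
tool_rot: [-3.124, 0.003, 1.029]
force: [0.6, 0.6, -1.7]
width: 23.2
gripper_force: 58.9
```

Request:
drive_tool:
  motion:
    - {"fingers":0,"linear":[0.01,-0.0012,0],"twist":0}
    - {"fingers":0,"linear":[0,0,0],"twist":0}
    - {"fingers":0,"linear":[0,0,0],"twist":0}
    - {"fingers":0,"linear":[0,0,0],"twist":0}
    - {"fingers":0,"linear":[0,0,0],"twist":0}

```text
clock: 36.78
eef_pos: [605.4, 251.8, 123.4]
tool_rot: [-3.126, 0.004, 1.022]
force: [-0.4, -0.0, -0.9]
width: 23.3
gripper_force: 58.9
```

```bash
python3 go.py 609 259 60 58.8
python3 - <<'E'
from cell import cams
from h import *
d=cams.get_image("wrist");np.savez("w11.npz",**d);cv2.imwrite("pics/w11.png",d["color"])
E
```

```text
t 36.7833 pos [605.4 251.8 123.4] yaw 58.58295577396584 q [-0.9  0.9  0.8  1.6 -0.8  1.  -0.3] w 23.34949063906709 F [-0.4 -0.  -0.9] 58.92546057701111
to [609. 259.  60.] shift at current yaw [ 8.2  0.3 63.4] then twist -0.004 dist 63.90251111732525
```

View pics/w11.png

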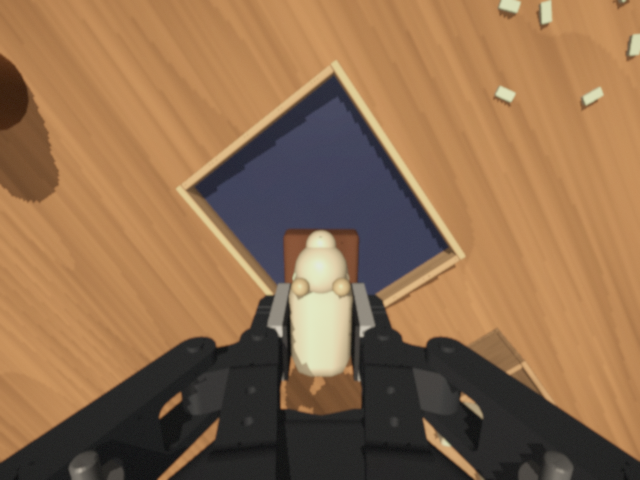

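The bear is held upright and unmoved in the grip. Tray rim corners are at (178,189), (336,62) and (464,258).

Run:
```python
from h import *
d=dict(np.load("w11.npz"))
P=[plane(d,u,25)[:2] for u in((178,189),(336,62),(464,258))];print(np.round(P,1),(P[0]+P[2])/2,[np.linalg.norm(P[1]-P[i]) for i in(0,2)])
```

```text
[[536.6 330.8]
 [670.2 342.3]
 [683.2 182.7]] [609.89544369 256.76323703] [np.float64(134.1025596158451), np.float64(160.06760360828568)]
```

Request:
drive_tool:
  motion:
    - {"fingers":0,"linear":[0.003,0,0.015],"twist":0}
    - {"fingers":0,"linear":[0.003,0,0.02],"twist":0}
    - {"fingers":0,"linear":[0.002,0,0.02],"twist":0}
    - {"fingers":0,"linear":[0,0,0.01],"twist":0}
    - {"fingers":0,"linear":[0,0,0],"twist":0}

```text
clock: 37.25
eef_pos: [606.7, 260.9, 55.0]
tool_rot: [-3.122, 0.007, 1.025]
force: [-0.4, 0.2, -2.0]
width: 22.8
gripper_force: 58.9
```

Request:
drive_tool:
  motion:
    - {"fingers":0,"linear":[0,0,0],"twist":0}
    - {"fingers":0,"linear":[0,0,0],"twist":0}
    - {"fingers":0,"linear":[0,0,0],"twist":0}
    - {"fingers":0,"linear":[0,0,0],"twist":0}

```text
clock: 37.58
eef_pos: [609.7, 261.4, 59.5]
tool_rot: [-3.127, 0.002, 1.026]
force: [0.1, 0.2, -1.6]
width: 23.1
gripper_force: 58.9
```

```bash
python3 go.py 609 259 27 58.8
```

```text
t 37.5833 pos [609.7 261.4  59.5] yaw 58.7584855883954 q [-0.9  1.   0.8  1.6 -0.9  0.9 -0.3] w 23.06855146116455 F [ 0.1  0.2 -1.6] 58.90185356140137
to [609. 259.  27.] shift at current yaw [-2.4  1.1 32.5] then twist -0.001 dist 32.573908817745135
```

Request:
drive_tool:
  motion:
    - {"fingers":0,"linear":[-0.0015,0.001,0.008],"twist":0}
    - {"fingers":0,"linear":[-0.0015,0.0005,0.01],"twist":0}
    - {"fingers":0,"linear":[0,0,0.006],"twist":0}
    - {"fingers":0,"linear":[0,0,0.003],"twist":0}
    - {"fingers":0,"linear":[0,0,0],"twist":0}

```text
clock: 38.0
eef_pos: [607.4, 258.0, 29.8]
tool_rot: [-3.124, 0.005, 1.026]
force: [0.6, 0.8, -1.6]
width: 23.4
gripper_force: 58.9
```

Request:
drive_tool:
  motion:
    - {"fingers":0,"linear":[0,0,0],"twist":0}
    - {"fingers":0,"linear":[0,0,0],"twist":0}
    - {"fingers":0,"linear":[0,0,0],"twist":0}
    - {"fingers":0,"linear":[0,0,0],"twist":0}

```text
clock: 38.33
eef_pos: [608.5, 258.3, 31.6]
tool_rot: [-3.126, 0.002, 1.026]
force: [0.9, -0.1, -0.7]
width: 23.1
gripper_force: 58.9
```

```bash
python3 go.py 609.5 258 27 58.8
```

```text
t 38.3333 pos [608.5 258.3  31.6] yaw 58.77829448427835 q [-0.8  1.   0.8  1.6 -0.9  0.9 -0.2] w 23.11203016951982 F [ 0.9 -0.1 -0.7] 58.91674876213074
to [609.5 258.   27. ] shift at current yaw [0.2 1.1 4.6] then twist -0.0 dist 4.758345248090475
```

Request:
drive_tool:
  motion:
    - {"fingers":0,"linear":[0,0,0.002],"twist":0}
    - {"fingers":0,"linear":[0,0,0.002],"twist":0}
    - {"fingers":0,"linear":[0,0,0.0005],"twist":0}
    - {"fingers":0,"linear":[0,0,0],"twist":0}
    - {"fingers":0,"linear":[0,0,0],"twist":0}

```text
clock: 38.75
eef_pos: [608.4, 258.3, 27.2]
tool_rot: [-3.126, 0.002, 1.026]
force: [-0.8, 1.2, 3.1]
width: 22.5
gripper_force: 59.4
```

Request:
drive_tool:
  motion:
    - {"fingers":0,"linear":[0,0,0],"twist":0}
    - {"fingers":0,"linear":[0,0,0],"twist":0}

```text
clock: 38.92
eef_pos: [608.4, 258.4, 27.1]
tool_rot: [-3.126, 0.003, 1.026]
force: [-1.4, 0.8, 4.3]
width: 23.1
gripper_force: 59.4
```

Contact (about 4 N up) at the expected height. Releasing with a modest opening, then rising slowly.

Request:
drive_tool:
  motion:
    - {"fingers":0.36,"linear":[0,0,0],"twist":0}
    - {"fingers":0.45,"linear":[0,0,0],"twist":0}
    - {"fingers":0.6,"linear":[0,0,0],"twist":0}
    - {"fingers":0.6,"linear":[0,0,0],"twist":0}
    - {"fingers":0.6,"linear":[0,0,0],"twist":0}

```text
clock: 39.33
eef_pos: [608.1, 258.2, 26.6]
tool_rot: [-3.126, 0.003, 1.026]
force: [-0.2, -0.5, -0.9]
width: 51.2
gripper_force: 0.0
```

Request:
drive_tool:
  motion:
    - {"fingers":0.6,"linear":[0,0,0],"twist":0}
    - {"fingers":0.6,"linear":[0,0,-0.01],"twist":0}
    - {"fingers":0.6,"linear":[0,0,-0.02],"twist":0}
    - {"fingers":0.6,"linear":[0,0,-0.03],"twist":0}
    - {"fingers":0.6,"linear":[0,0,-0.03],"twist":0}

```text
clock: 39.75
eef_pos: [609.1, 257.3, 117.8]
tool_rot: [-3.125, 0.004, 1.025]
force: [0.6, -0.2, 0.2]
width: 51.5
gripper_force: 0.0
```

Request:
drive_tool:
  motion:
    - {"fingers":0.6,"linear":[0,0,-0.03],"twist":0}
    - {"fingers":0.6,"linear":[0,0,-0.03],"twist":0}
    - {"fingers":0.6,"linear":[0,0,0],"twist":0}
    - {"fingers":0.6,"linear":[0,0,0],"twist":0}
    - {"fingers":0.6,"linear":[0,0,0],"twist":0}

```text
clock: 40.17
eef_pos: [610.0, 257.6, 176.8]
tool_rot: [-3.125, 0.003, 1.026]
force: [0.1, 0.6, -1.2]
width: 51.1
gripper_force: 0.0
```

Run:
```python
from cell import cams
from h import *
d=cams.get_image("wrist");s=cams.get_image("scene")
a=cv2.resize(d["color"],(400,300));b=cv2.resize(s["color"][200:320,180:340],(400,300));c=cv2.resize(s["color"][200:350,300:500],(400,300))
cv2.imwrite("pics/end.png",np.vstack([np.hstack([a,c]),np.hstack([b,cv2.resize(s["color"],(400,300))])]))
p,k=blob(d,"navy",proj(d,[609,258,8]),160)
```

```text
(no output)
```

View pics/end.png

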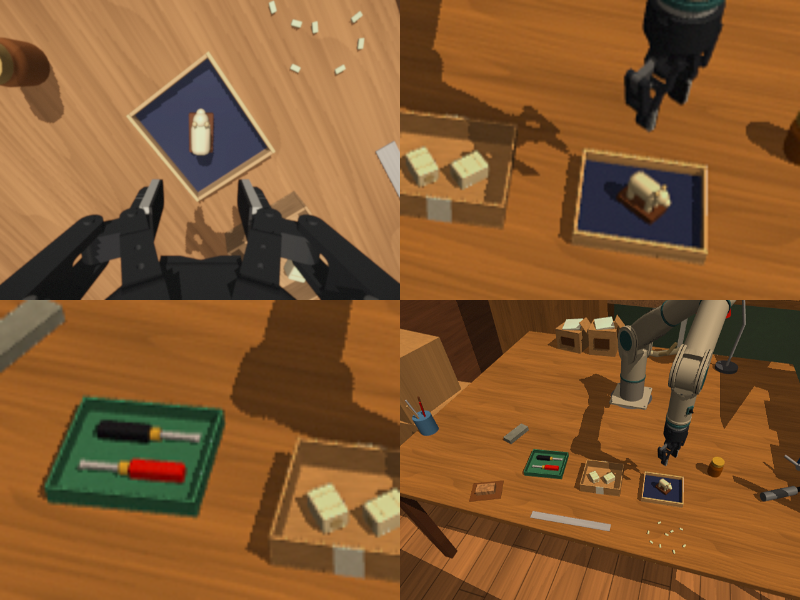

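The bear stands upright in the middle of the felt tray, at (200,132) in the wrist panel. Both gravers lie flat in the green tray, both blanks are in the carton, and the jar and whetstone look untouched. Handing in.

```bash
python3 -c "
from cell import ctrl;print(ctrl.finish_job())"
```

```text
the job is handed in; nothing more can be done
None
```

I handed the job in at about 40 s. The last pictures show both gravers flat in the green tray, both blanks in the carton, and the bear placed last, standing upright in the middle of the felt tray. The jar and whetstone look undisturbed. The judge returned no verdict.

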